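Refill the feed magazine of the bush press

TASK

Refill the bush magazine with all the flanged bronze bushes that stand on the table. Swing the keeper arm clear of the loading mouth; then slide each bush upright through the mouth so that its flange sits under the steel lips, drive the red pusher fully to its end stop to shove it into the store and let go, so that the pusher snaps home before the next bush. When every bush is in the store, swing the keeper arm back across the mouth until it is closed, and leave the calliper, the tape measure and the marker where they are.

Things in the scene. Friction and masses are not known exactly. Their poses are not given: they have to be found in the camera images.
- magazine: feed magazine of a bush press, fixed to the table: blue base 108 mm deep, 490 mm long, with a T-slot channel along its y axis, floor 12 mm above the table. Origin: on the table under the loading bay's centre; x to the back (away from the robot), y along the channel towards the pusher, z up. Two steel lips, 26 to 33 mm above the table, overhang the 56 mm wide channel and leave a 36 mm slot (x -18 to 18 mm)
- bay (a point): floor of the loading bay, at (0, 0, 12) mm in the magazine's frame: where a bush stands once slid in along +x through the mouth, flange under the lips (it cannot then be lifted). The mouth is a gap in the front lip at y = 0, 37 mm wide at its narrowest (x = -30 mm), flared to about 60 mm at the front (x = -55 mm); the back lip stops the barrel at x = 2 mm. Left 10 mm short of that, a bush jams on the lip's corner when pushed
- apron (a point): centre of the loading apron in front of the mouth, at (-85, 0, 12) mm in the magazine's frame: level with the channel floor, x from -112 to -48 mm, 84 mm wide. A bush can be set down here and slid in along +x
- store (a point): middle of the store, on the channel floor at (0, -140, 12) mm in the magazine's frame. The store is the channel from y = -34 to -245 mm (end stop), for up to four bushes in a row, flange against flange. From y = -66 mm on it lies under a guard of steel rods on four posts, its top 102 mm above the table
- pusher (a joint): travel of the spring-return pusher along the magazine's -y, in m: 0 home, 0.065 at its end stop. The spring pulls it home with 3 to 4 N at home, 8 N at the end; moving bushes adds some newtons; let go, it snaps home. Its tongue in the channel (front face at y = 31 mm when home, -34 mm at the end) pushes the flange of the bush in the bay, which pushes those already stored
- pusher_handle (a point): middle of the upright red pusher handle, at (0, 118 - travel, 80) mm in the magazine's frame: a flat tab 28 mm wide (along x), 12 mm thick (along y, the way it slides), 50 to 104 mm above the table, on a dark carriage block 33 by 42 mm whose top is at 50 mm
- keeper (a joint): angle of the aluminium keeper arm, rad, about its upright pivot at (-45, -55) mm in the magazine's frame: 0 closed (along +y across the loading mouth, against its stop), growing as it swings out towards the robot (1.57: along -x; seen from above it opens anticlockwise), limit 2.3. Light friction holds it where it is left. A bar 17 mm wide, 39 to 49 mm above the table
- keeper_knob (a point): centre of the black ball knob (28 mm in diameter) on a stem at the end of the keeper arm, 110 mm from its pivot, 78 mm above the table
- bush_a: a flanged bronze bush standing upright on its flange, brass-coloured, bored through: 66 mm tall, barrel 32 mm in diameter, round flange at the foot 50 mm in diameter, 10 mm thick; about 0.2 kg. Origin: centre of its underside; z up along the barrel. Three or all four of the bushes are present (a missing one reads None)
- bush_b: a flanged bronze bush standing upright on its flange, brass-coloured, bored through: 66 mm tall, barrel 32 mm in diameter, round flange at the foot 50 mm in diameter, 10 mm thick; about 0.2 kg. Origin: centre of its underside; z up along the barrel. Three or all four of the bushes are present (a missing one reads None)
- bush_c: a flanged bronze bush standing upright on its flange, brass-coloured, bored through: 66 mm tall, barrel 32 mm in diameter, round flange at the foot 50 mm in diameter, 10 mm thick; about 0.2 kg. Origin: centre of its underside; z up along the barrel. Three or all four of the bushes are present (a missing one reads None)
- bush_d: a flanged bronze bush standing upright on its flange, brass-coloured, bored through: 66 mm tall, barrel 32 mm in diameter, round flange at the foot 50 mm in diameter, 10 mm thick; about 0.2 kg. Origin: centre of its underside; z up along the barrel. Three or all four of the bushes are present (a missing one reads None)
- calliper: a steel calliper, 220 mm long, lying at the right: a bystander
- tape_measure: a yellow tape measure, 34 by 72 mm, 73 mm high, standing in front at the left: a bystander
- marker: a black marker, 132 mm long, 14 mm thick, lying in front: a bystander

How it is judged:
By the outcome, as a careful person would: the job done as asked, in the order asked, and still so for the second after the job is handed in, with the robot touching nothing.
Of bush_a, bush_b, bush_c, bush_d only 3 to 4 are there at a start; the rules pass over those that are not, and their reading is None.
At some moment in a run one of bush_a, bush_b, bush_c, bush_d may be knocked a few centimetres aside while the robot is not near it.
It also fails if it takes over 210 s, if anything falls off the work surface, if the arm or the gripper's body presses on something with over 40 N, if the wrist force passes 120 N, or if a joint passes its speed limit or range.

ROBOT

A 6-joint arm with a two-finger parallel gripper is mounted at the origin on a cart in front of the work surface, level with it; the furniture and walls round the work are solid. World frame = base frame: x ahead of the robot, y to its left, z up, the work surface at z = 0. Lengths are in m, angles in rad, forces in N, time in s.
With the tool pointing down it reaches from about 0.425 to 0.925 m from the base axis. Payload 12.5 kg.
Tool frame: the origin (TCP) lies midway between the tips of the shut fingers; the grasp point (between the pads) lies 19 mm behind it; z points along the fingers, x is the direction in which the jaws open and shut, and the axes are right-handed (so a half turn about z gives the same grasp; the last joint's range is limited). The gripper opens to 85 mm and grips with 20 to 120 N. Pads are 22 mm wide; open, the fingers measure 114 mm over their backs; the gripper's body (76 mm by 85 mm) begins 54 mm behind the grasp point. The pads swing forward as they close: fully open they stand 13 mm farther back than shut.
Start: joints at [-1.43, 0.491, 1.559, -0, 1.092, -0.106], TCP at [0.153, -0.606, 0.231] pointing down, gripper open.
Joint ranges: [-3.1, 3.1], [-0.84, 2.19], [0.05, 2.79], [-1.13, 4.28], [0.06, 2.93], [-2.69, 2.69]. Speed limits (rad/s): [2.22, 2.22, 2.79, 3.14, 3.14, 3.14].

INTERFACE

Orientations are given as [roll, pitch, yaw] about the fixed x, y, z axes, in that order (R = Rz(yaw) Ry(pitch) Rx(roll)).
In Python, from station import * gives the robot as it stands.
- The arm moves only by the shell command python3 -m creep 'ROWS' [FORCE]. ROWS is JSON, a list of rows, each an object with "jaw": the finger opening in mm, from 0 to 85.4; "delta_pos": the shift along the tool's x, y, z in units of 40 mm (1.0 is 40 mm), a list of three; "yaw": the turn about the tool's z in units of 5 degrees (1.0 is 5 degrees). In form: [{"jaw": jaw, "delta_pos": [tx, ty, tz], "yaw": yaw}, ...]. A call has 1 to 20 rows; each row is the pose to reach, as a shift and turn from the pose commanded when the call began, along the tool's axes at that moment; what a row does not reach only later rows make up. A row lasts 1/12 s, in which the tool goes at most 41.7 mm and 7.16 degrees, less where a joint would pass 70% of its speed; a pose out of reach is approached as far as the arm can. A call with a gripper value outside its range is refused whole. The fingers move at their own pace and stop on an object; FORCE is the grip in N (left out, the last holds). Time passes only in rows, so rows that repeat a pose let the fingers close. It gives the time, the measured TCP pose, the force and the opening at its end, in the units of the state.
- observe(): the state, without advancing time (a new reading comes with each control period).
- camera(name): name is "scene" or "top" or "wrist"; returns a dict with "image" (480x640x3 uint8, red, green, blue), "K" (3x3 intrinsics, pixels), "k1" (the pictures are not rectified: a ray, as slopes to the right and down, at radius r is drawn at 1 + k1 r^2 times it, then the intrinsics apply), "T" (4x4, takes a point from camera to world coordinates); the wrist camera has in their place "hand_eye" (4x4, takes a point from camera to tool coordinates, whose origin is the TCP and whose axes are the tool frame's). Camera axes: x right, y down, z forward; pixel columns grow to the right and rows downward; lengths in m; the calibration is good to about 2 mm. A picture is of the moment at which its call begins: read the wrist's pose just before it. There is no depth.
- sign_off(): hands the job in, once; it reports no verdict.
The state is a dict: "time_s": time; "joints": joint angles; "joint_velocities": joint speeds; "tau": joint torques, N m; "tcp_pos": TCP position; "ee_rot": TCP orientation; "wrist_force": force on the tool from outside, world axes, zero at the start; "torque": the same for the moment, N m; "gripper_width": finger opening in m.
Only numpy, scipy, OpenCV 4.12 (cv2) and the standard library are available. Lean on these libraries where they do the work, as an engineer would, in place of code of your own. Each camera call takes 0.05 s, during which the arm holds its last target. There are 200 camera calls.

## Working session

There is one attempt and no reset: what is moved stays moved. The work goes in short steps, Python scripts to look and compute and a shell command to move; the robot and the scene stay as the last step left them, time stands still between calls to the robot, and variables do not carry over. Pictures are saved under pics/ and viewed, about 12 in all and at most 16, crops included, and the job is handed in when it is done.

```bash
mkdir -p pics; ls
python3 - <<'E'
from station import *
import cv2,json
s=observe(); print(s)
for n in("scene","top"):
    c=camera(n); cv2.imwrite(f"pics/{n}0.png",c["image"][:,:,::-1]); print(n,c["K"],c["k1"],c["T"])
E
```

```text
pics
{'time_s': 0.0, 'joints': array([-1.42957592e+00,  4.91559079e-01,  1.55948853e+00,  7.48865772e-06,
        1.09171963e+00, -1.05565796e-01]), 'joint_velocities': array([ 6.40261783e-04,  6.10856826e-04,  2.09214935e-04, -1.04858950e-03,
        6.05083465e-05,  9.11992407e-04]), 'tau': array([ 3.06904607e-03, -6.18440509e+01, -2.61594307e+01,  2.60857171e-06,
        3.95110692e-03, -2.68171874e-06]), 'tcp_pos': array([ 0.15268965, -0.60580484,  0.23071459]), 'ee_rot': array([-3.14146228e+00,  1.16734804e-03, -1.32401350e+00]), 'wrist_force': array([-0.01711996, -0.02099854,  0.04597065]), 'torque': array([-0.01124399, -0.01141433, -0.00400967]), 'gripper_width': 0.08574538054060835}
scene [[575.42308541   0.         319.4136929 ]
 [  0.         575.42308541 255.15760842]
 [  0.           0.           1.        ]] 0.015204226183848828 [[-0.76097774 -0.57237689  0.30544652  0.11376232]
 [-0.64873185  0.66570103 -0.36876704  0.54605134]
 [ 0.00773766 -0.47877639 -0.87790278  1.36252522]
 [ 0.          0.          0.          1.        ]]
top [[578.33095151   0.         330.09860056]
 [  0.         578.33095151 231.57070831]
 [  0.           0.           1.        ]] -0.11616778920827613 [[ 3.40942925e-03 -9.93703892e-01  1.11986384e-01  4.09298686e-01]
 [-9.99574057e-01 -1.40691089e-04  2.91836526e-02 -1.86957841e-02]
 [-2.89841537e-02 -1.12038184e-01 -9.93281110e-01  1.33831203e+00]
 [ 0.00000000e+00  0.00000000e+00  0.00000000e+00  1.00000000e+00]]
```

View pics/top0.png

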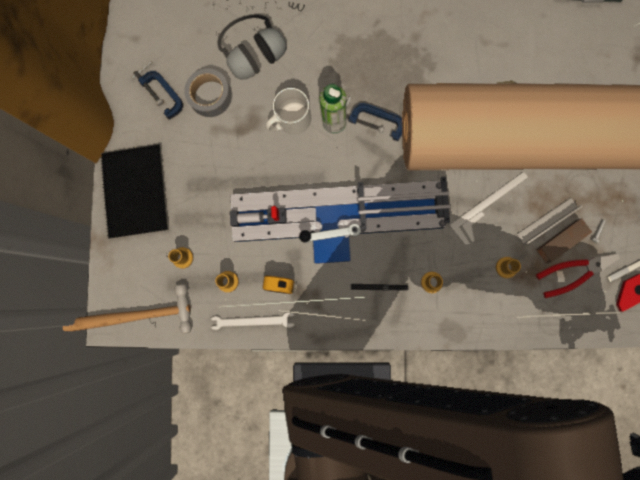

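View pics/scene0.png

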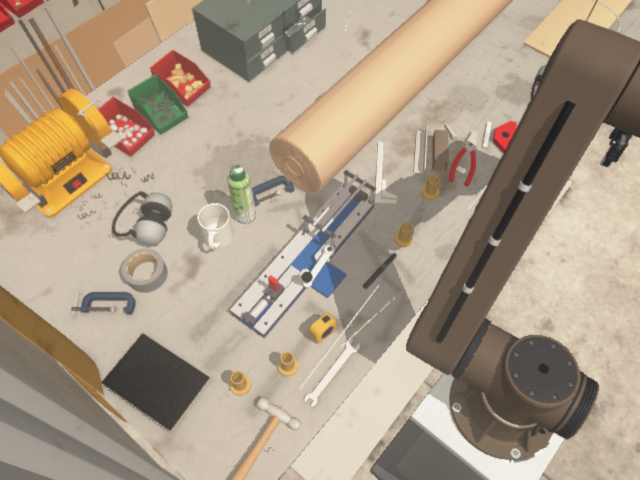

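```bash
cat > h.py <<'E'
from station import *
import cv2, numpy as np
from scipy.spatial.transform import Rotation as R
def T_of(c,s=None):
    if "T" in c: return c["T"]
    M=np.eye(4); M[:3,:3]=R.from_euler("xyz",s["ee_rot"]).as_matrix(); M[:3,3]=s["tcp_pos"]
    return M@c["hand_eye"]
def to_z(c,px,z,T=None):
    T=c["T"] if T is None else T
    n=cv2.undistortPoints(np.array(px,float).reshape(-1,1,2),c["K"],np.array([c["k1"],0,0,0.]))[:,0]
    d=np.c_[n,np.ones(len(n))]@T[:3,:3].T
    return T[:3,3]+d*((np.broadcast_to(z,len(n))-T[2,3])/d[:,2])[:,None]
def proj(c,P,T=None):
    T=np.linalg.inv(c["T"] if T is None else T)
    p=np.atleast_2d(P)@T[:3,:3].T+T[:3,3]
    return cv2.projectPoints(p.reshape(-1,1,3),np.zeros(3),np.zeros(3),c["K"],np.array([c["k1"],0,0,0.]))[0][:,0]
def save(n,img,box=None,k=1):
    if box: x0,y0,x1,y1=box; img=img[y0:y1,x0:x1]
    cv2.imwrite(f"pics/{n}.png",cv2.resize(img[:,:,::-1],None,fx=k,fy=k,interpolation=cv2.INTER_CUBIC))
def bushes(c,T=None):
    h=cv2.cvtColor(c["image"],cv2.COLOR_RGB2HSV)
    m=cv2.inRange(h,(12,120,50),(28,255,255))
    n,l,st,ce=cv2.connectedComponentsWithStats(m)
    return [(st[i].tolist(),ce[i].round(1).tolist()) for i in range(1,n) if st[i][4]>60]
E
python3 - <<'E'
from h import *
c=camera("top"); save("topcrop",c["image"],(225,160,465,270),3.3)
for b in bushes(c): print(b, to_z(c,[b[1]],.03).round(3))
c=camera("scene"); save("scenecrop",c["image"],(220,170,390,345),3.4)
for b in bushes(c): print('s',b, to_z(c,[b[1]],.03).round(3))
E
```

```text
([0, 0, 114, 163, 13774], [58.6, 72.8]) [[0.953 0.695 0.03 ]]
([403, 87, 9, 77, 465], [406.9, 124.6]) [[ 0.808 -0.159  0.03 ]]
([168, 247, 25, 21, 394], [180.8, 257.0]) [[0.498 0.363 0.03 ]]
([496, 257, 25, 21, 407], [507.6, 266.9]) [[ 0.476 -0.383  0.03 ]]
([215, 271, 24, 21, 356], [226.9, 281.0]) [[0.443 0.255 0.03 ]]
([421, 272, 22, 21, 311], [431.4, 281.9]) [[ 0.443 -0.209  0.03 ]]
([263, 275, 31, 19, 433], [277.7, 284.1]) [[0.437 0.138 0.03 ]]
([63, 306, 115, 25, 1061], [117.2, 318.1]) [[0.356 0.51  0.03 ]]
s ([0, 88, 112, 129, 7809], [58.8, 150.7]) [[1.375 0.217 0.03 ]]
s ([0, 161, 29, 40, 540], [11.6, 183.2]) [[1.381 0.374 0.03 ]]
s ([422, 176, 17, 23, 282], [431.1, 188.1]) [[ 0.478 -0.383  0.03 ]]
s ([395, 223, 17, 23, 285], [404.2, 235.1]) [[ 0.444 -0.209  0.03 ]]
s ([0, 287, 124, 133, 3289], [51.9, 343.9]) [[0.909 0.594 0.03 ]]
s ([310, 313, 26, 29, 398], [321.5, 327.2]) [[0.442 0.137 0.03 ]]
s ([278, 352, 20, 24, 269], [287.8, 364.7]) [[0.441 0.262 0.03 ]]
s ([230, 371, 20, 24, 315], [239.5, 383.6]) [[0.497 0.37  0.03 ]]
```

View pics/topcrop.png

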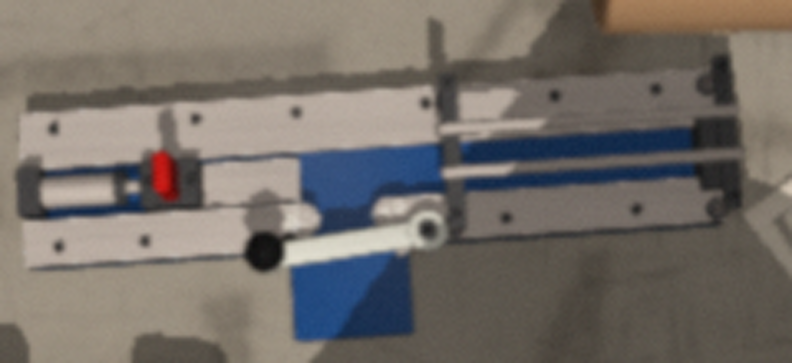

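View pics/scenecrop.png

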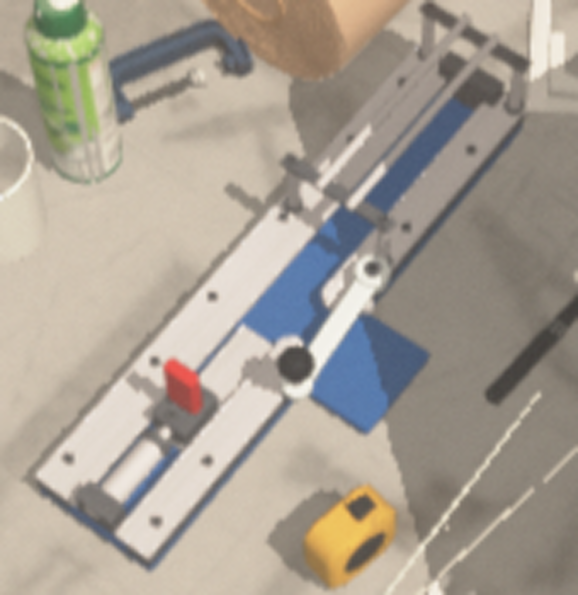

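```bash
cat > fit.py <<'E'
from h import *
from scipy.optimize import least_squares
ct,cs=camera("top"),camera("scene")
t=lambda u,v:(225+u/3.3,160+v/3.3); s=lambda u,v:(220+u/3.4,170+v/3.4)
def pts(p):
    X,Y,a,y1,k=p
    L=[[54,y1,33],[-54,y1,33],[-54,y1-490,33],[-112,42,12],[-112,-42,12],[-45-110*np.sin(k),-55+110*np.cos(k),78],[-45,-55,52]]
    L=np.array(L)/1000; c,q=np.cos(a),np.sin(a)
    return L@np.array([[c,-q,0],[q,c,0],[0,0,1]]).T+[X,Y,0]
ot=np.array([t(25,112),t(27,268),t(722,226),t(296,338),t(412,330),t(263,250),t(427,229)])
os_=np.array([s(38,480),s(150,557),s(522,122),s(368,432),s(428,355),s(296,364),s(372,268)])
f=lambda p:np.r_[(proj(ct,pts(p))-ot).ravel(),(proj(cs,pts(p))-os_).ravel()]
r=least_squares(f,[.6,.03,.05,235,0.1],x_scale=[.01,.01,.01,10,.1],loss="soft_l1")
print(r.x.round(4)); print(f(r.x).reshape(2,7,2).round(1).tolist())
E
python3 fit.py
```

```text
[6.021000e-01 2.270000e-02 5.950000e-02 2.253978e+02 1.011000e-01]
[[[-2.4, 0.6], [-1.4, -0.2], [2.7, -0.2], [-1.1, -0.1], [0.3, 0.2], [0.2, -0.3], [-0.2, -0.5]], [[-0.4, -1.0], [0.0, 1.0], [3.6, -3.9], [-0.4, -0.1], [1.0, -0.6], [0.3, 0.2], [0.3, 0.6]]]
```

```bash
cat >> h.py <<'E'
MAG=np.array([.6021,.0227,.0595])
def setmag(f="mag.npy"):
    import os
    return np.load(f) if os.path.exists(f) else MAG
def w(p,m=None):
    "mag frame mm -> world m"
    m=setmag() if m is None else m
    p=np.array(p,float)/1000; c,q=np.cos(m[2]),np.sin(m[2])
    return np.array([m[0]+c*p[0]-q*p[1],m[1]+q*p[0]+c*p[1],p[2]])
def d(xyz,yaw=None,frm=None):
    "tool-axis delta in units from (measured) pose, or chained pose"
    s=observe(); p,e=(s["tcp_pos"],s["ee_rot"]) if frm is None else frm
    M=R.from_euler("xyz",[np.pi,0,e[2]]).as_matrix()
    dl=M.T@(np.array(xyz)-p)/.04
    yw=0 if yaw is None else -np.degrees((yaw-e[2]+np.pi)%(2*np.pi)-np.pi)/5
    return dl.round(3).tolist(),round(float(yw),2)
def blob(x,y,c,T):
    a=np.linspace(0,2*np.pi,40); m=np.zeros(c["image"].shape[:2],np.uint8)
    for r,z0,z1 in((.025,0,.01),(.016,0.01,.066)):
        P=np.concatenate([np.c_[x+r*np.cos(a),y+r*np.sin(a),0*a+z] for z in(z0,z1)])
        cv2.fillConvexPoly(m,cv2.convexHull(proj(c,P,T).astype(np.float32)).astype(np.int32),1)
    return m
def locate(c,cen,T=None):
    "bush base xy whose silhouette centroid is at pixel cen"
    T=c["T"] if T is None else T
    p=to_z(c,[cen],.03,T)[0,:2]
    for _ in range(4):
        mo=cv2.moments(blob(*p,c,T),True)
        if mo["m00"]==0: break
        q=to_z(c,[[mo["m10"]/mo["m00"],mo["m01"]/mo["m00"]],cen],.03,T)[:,:2]; p=p+q[1]-q[0]
    return p,mo["m00"]
def find(name="top"):
    s=observe(); c=camera(name); T=T_of(c,s); o=[]
    for st,ce in bushes(c):
        p,a=locate(c,ce,T)
        if .3<p[0]<.8 and abs(p[1])<.55 : o.append((p.round(4).tolist(),round(st[4]/max(a,1),2)))
    return o
E
python3 - <<'E'
from h import *
print(camera("wrist")["hand_eye"].round(4),camera("wrist")["K"][0])
for n in("top","scene"): print(n,find(n))
s=observe()
print(d([.45,-.45,.30],-1.511),d(w([-60,20,300]),-1.511))
E
```

```text
[[ 1.000e+00 -7.000e-04 -2.000e-04  1.300e-03]
 [ 7.000e-04  9.493e-01  3.145e-01 -8.150e-02]
 [ 0.000e+00 -3.145e-01  9.493e-01 -1.427e-01]
 [ 0.000e+00  0.000e+00  0.000e+00  1.000e+00]] [370.74963846   0.         317.85283584]
top [([0.4976, 0.3663], 0.87), ([0.4758, -0.3882], 0.88), ([0.4429, 0.2575], 0.83), ([0.442, -0.2135], 0.74), ([0.4364, 0.14], 1.06), ([0.3546, 0.5139], 2.12)]
scene [([0.4781, -0.3872], 0.74), ([0.4443, -0.2136], 0.72), ([0.4433, 0.1332], 0.96), ([0.4433, 0.2589], 0.62), ([0.499, 0.3677], 0.69)]
([-1.968, -8.16, -1.718], 2.14) ([-13.269, -13.354, -1.718], 2.14)
```

```bash
python3 -m creep '[{"jaw":85,"delta_pos":[-1.97,-8.16,-1.72],"yaw":2.14},{"jaw":85,"delta_pos":[-1.97,-8.16,-1.72],"yaw":2.14},{"jaw":85,"delta_pos":[-1.97,-8.16,-1.72],"yaw":2.14},{"jaw":85,"delta_pos":[-1.97,-8.16,-1.72],"yaw":2.14},{"jaw":85,"delta_pos":[-1.97,-8.16,-1.72],"yaw":2.14},{"jaw":85,"delta_pos":[-1.97,-8.16,-1.72],"yaw":2.14},{"jaw":85,"delta_pos":[-1.97,-8.16,-1.72],"yaw":2.14},{"jaw":85,"delta_pos":[-1.97,-8.16,-1.72],"yaw":2.14},{"jaw":85,"delta_pos":[-13.27,-13.35,-1.72],"yaw":2.14},{"jaw":85,"delta_pos":[-13.27,-13.35,-1.72],"yaw":2.14},{"jaw":85,"delta_pos":[-13.27,-13.35,-1.72],"yaw":2.14},{"jaw":85,"delta_pos":[-13.27,-13.35,-1.72],"yaw":2.14},{"jaw":85,"delta_pos":[-13.27,-13.35,-1.72],"yaw":2.14},{"jaw":85,"delta_pos":[-13.27,-13.35,-1.72],"yaw":2.14},{"jaw":85,"delta_pos":[-13.27,-13.35,-1.72],"yaw":2.14},{"jaw":85,"delta_pos":[-13.27,-13.35,-1.72],"yaw":2.14},{"jaw":85,"delta_pos":[-13.27,-13.35,-1.72],"yaw":2.14},{"jaw":85,"delta_pos":[-13.27,-13.35,-1.72],"yaw":2.14},{"jaw":85,"delta_pos":[-13.27,-13.35,-1.72],"yaw":2.14},{"jaw":85,"delta_pos":[-13.27,-13.35,-1.72],"yaw":2.14}]' 30
python3 -m creep '[{"jaw":85,"delta_pos":[0,0,0],"yaw":0},{"jaw":85,"delta_pos":[0,0,0],"yaw":0},{"jaw":85,"delta_pos":[0,0,0],"yaw":0},{"jaw":85,"delta_pos":[0,0,0],"yaw":0}]'
python3 - <<'E'
from h import *
s=observe(); c=camera("wrist"); T=T_of(c,s); im=c["image"].copy(); print(d(w([-60,20,300]),-1.511))
np.savez("w1.npz",T=T,K=c["K"],k1=c["k1"])
for p in([-112,42,12],[-112,-42,12],[-56,54,78],[-45,-55,52],[0,118,104],[18,31,33],[-18,31,33],[-30,18.5,33],[-30,-18.5,33]):
    u=proj(c,w(p),T)[0]; print(p,u.round(1)); cv2.circle(im,tuple(int(v) for v in u),4,(255,0,255),1)
save("w1",im,None,1.25)
E
```

```text
time_s: 2.17
tcp_pos: [0.5401, 0.0375, 0.3003]
ee_rot: [-3.141, -0.0, -1.511]
wrist_force: [0.9, 0.1, 0.8]
gripper_width: 0.085
time_s: 2.5
tcp_pos: [0.54, 0.0343, 0.3]
ee_rot: [3.141, -0.0, -1.512]
wrist_force: [0.5, 0.0, 0.5]
gripper_width: 0.085
([-0.123, -0.032, 0.002], -0.02)
[-112, 42, 12] [294.9 230. ]
[-112, -42, 12] [364.1 229.9]
[-56, 54, 78] [277.9 195.9]
[-45, -55, 52] [383.3 180.4]
[0, 118, 104] [200.5 139.8]
[18, 31, 33] [301.7 117.7]
[-18, 31, 33] [302.2 152.6]
[-30, 18.5, 33] [313.8 163.9]
[-30, -18.5, 33] [347.7 163.8]
```

View pics/w1.png

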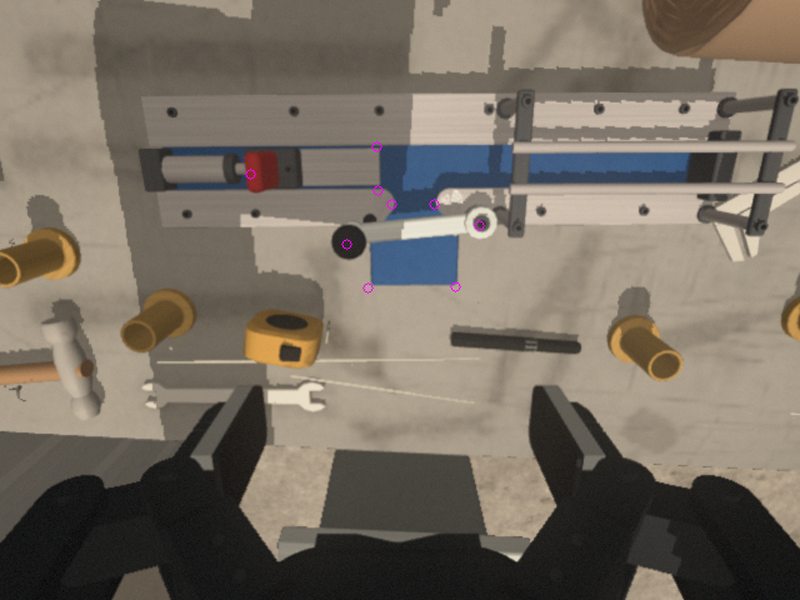

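Run:
```python
from h import *
np.save("mag.npy",[.603,.0207,.0595])
k=lambda th,z:w([-45-110*np.sin(th),-55+110*np.cos(th),z],[.6025,.0217,.0595])
print(k(.1,60), d(k(.1,150),.16),d(k(.1,59),.16))
# arc, in tool axes at start pose yaw .16
s=(k(.1,59),[0,0,.16])
for th in np.arange(.2,1.95,.1): print(d(k(th,59),th+.06,s))
```

```text
[0.5433795  0.07272516 0.06      ] ([-0.959, -0.14, 3.752], -19.17) ([-0.959, -0.14, 6.027], -19.17)
([-0.275, 0.014, 0.0], -1.15)
([-0.546, 0.055, 0.0], -2.29)
([-0.813, 0.122, 0.0], -3.44)
([-1.071, 0.217, 0.0], -4.58)
([-1.319, 0.336, 0.0], -5.73)
([-1.553, 0.48, 0.0], -6.88)
([-1.772, 0.646, 0.0], -8.02)
([-1.973, 0.833, 0.0], -9.17)
([-2.155, 1.039, 0.0], -10.31)
([-2.315, 1.263, 0.0], -11.46)
([-2.452, 1.501, 0.0], -12.61)
([-2.564, 1.752, 0.0], -13.75)
([-2.651, 2.013, 0.0], -14.9)
([-2.711, 2.281, 0.0], -16.04)
([-2.744, 2.554, 0.0], -17.19)
([-2.75, 2.829, 0.0], -18.33)
([-2.729, 3.103, 0.0], -19.48)
([-2.68, 3.373, 0.0], -20.63)
```

```bash
python3 -m creep '[{"jaw":85,"delta_pos":[-0.96,-0.14,3],"yaw":-19.2},{"jaw":85,"delta_pos":[-0.96,-0.14,3],"yaw":-19.2},{"jaw":85,"delta_pos":[-0.96,-0.14,3],"yaw":-19.2},{"jaw":65,"delta_pos":[-0.96,-0.14,3],"yaw":-19.2},{"jaw":65,"delta_pos":[-0.96,-0.14,3],"yaw":-19.2},{"jaw":65,"delta_pos":[-0.96,-0.14,3],"yaw":-19.2},{"jaw":65,"delta_pos":[-0.96,-0.14,3],"yaw":-19.2},{"jaw":65,"delta_pos":[-0.96,-0.14,3],"yaw":-19.2},{"jaw":65,"delta_pos":[-0.96,-0.14,3],"yaw":-19.2},{"jaw":65,"delta_pos":[-0.96,-0.14,3],"yaw":-19.2},{"jaw":65,"delta_pos":[-0.96,-0.14,3],"yaw":-19.2},{"jaw":65,"delta_pos":[-0.96,-0.14,3],"yaw":-19.2},{"jaw":65,"delta_pos":[-0.96,-0.14,3],"yaw":-19.2},{"jaw":65,"delta_pos":[-0.96,-0.14,3],"yaw":-19.2},{"jaw":65,"delta_pos":[-0.96,-0.14,4],"yaw":-19.2},{"jaw":65,"delta_pos":[-0.96,-0.14,4.7],"yaw":-19.2},{"jaw":65,"delta_pos":[-0.96,-0.14,5.4],"yaw":-19.2},{"jaw":65,"delta_pos":[-0.96,-0.14,6.03],"yaw":-19.2},{"jaw":65,"delta_pos":[-0.96,-0.14,6.03],"yaw":-19.2},{"jaw":65,"delta_pos":[-0.96,-0.14,6.03],"yaw":-19.2}]'
python3 -m creep '[{"jaw":20,"delta_pos":[0,0,0],"yaw":0},{"jaw":20,"delta_pos":[0,0,0],"yaw":0},{"jaw":20,"delta_pos":[0,0,0],"yaw":0},{"jaw":20,"delta_pos":[0,0,0],"yaw":0},{"jaw":20,"delta_pos":[0,0,0],"yaw":0},{"jaw":20,"delta_pos":[0,0,0],"yaw":0},{"jaw":20,"delta_pos":[0,0,0],"yaw":0},{"jaw":20,"delta_pos":[0,0,0],"yaw":0},{"jaw":20,"delta_pos":[0,0,0],"yaw":0},{"jaw":20,"delta_pos":[0,0,0],"yaw":0}]' 20
```

```text
time_s: 4.22
tcp_pos: [0.5432, 0.073, 0.0585]
ee_rot: [-3.141, 0.002, 0.163]
wrist_force: [0.3, -0.9, 0.6]
gripper_width: 0.0653
time_s: 5.05
tcp_pos: [0.5441, 0.0739, 0.0603]
ee_rot: [3.141, -0.003, 0.165]
wrist_force: [-1.1, -1.9, 7.8]
gripper_width: 0.0266
```

```bash
python3 -m creep '[{"jaw":20,"delta_pos":[-0.275,0.014,0],"yaw":-1.15},{"jaw":20,"delta_pos":[-0.546,0.055,0],"yaw":-2.3},{"jaw":20,"delta_pos":[-0.813,0.122,0],"yaw":-3.44},{"jaw":20,"delta_pos":[-1.07,0.217,0],"yaw":-4.58},{"jaw":20,"delta_pos":[-1.32,0.336,0],"yaw":-5.73},{"jaw":20,"delta_pos":[-1.553,0.48,0],"yaw":-6.88},{"jaw":20,"delta_pos":[-1.772,0.646,0],"yaw":-8.02},{"jaw":20,"delta_pos":[-1.973,0.833,0],"yaw":-9.17},{"jaw":20,"delta_pos":[-2.155,1.04,0],"yaw":-10.3},{"jaw":20,"delta_pos":[-2.315,1.263,0],"yaw":-11.46},{"jaw":20,"delta_pos":[-2.452,1.5,0],"yaw":-12.6},{"jaw":20,"delta_pos":[-2.564,1.752,0],"yaw":-13.75},{"jaw":20,"delta_pos":[-2.65,2.013,0],"yaw":-14.9},{"jaw":20,"delta_pos":[-2.71,2.28,0],"yaw":-16},{"jaw":20,"delta_pos":[-2.744,2.554,0],"yaw":-17.2},{"jaw":20,"delta_pos":[-2.75,2.83,0],"yaw":-18.3},{"jaw":20,"delta_pos":[-2.73,3.1,0],"yaw":-19.5},{"jaw":20,"delta_pos":[-2.68,3.37,0],"yaw":-20.6},{"jaw":20,"delta_pos":[-2.68,3.37,0],"yaw":-20.6},{"jaw":20,"delta_pos":[-2.68,3.37,0],"yaw":-20.6}]'
python3 - <<'E'
from h import *
print(w([-45-110*np.sin(1.9),-55+110*np.cos(1.9),60]))
for n in("top","scene"): print(n,find(n))
c=camera("scene"); save("s2",c["image"],(200,150,500,400),2.4)
E
```

```text
time_s: 6.72
tcp_pos: [0.4602, -0.0773, 0.0602]
ee_rot: [3.14, 0.002, 1.963]
wrist_force: [-4.1, -1.6, 13.0]
gripper_width: 0.0264
[ 0.45955608 -0.07856739  0.06      ]
top [([0.498, 0.3663], 0.86), ([0.4758, -0.3882], 0.88), ([0.4455, 0.2569], 0.7), ([0.442, -0.2135], 0.77), ([0.4363, 0.1405], 1.03), ([0.3546, 0.5135], 2.1)]
scene [([0.4437, 0.1349], 0.87), ([0.444, 0.2594], 0.69), ([0.4992, 0.3679], 0.69)]
```

View pics/s2.png

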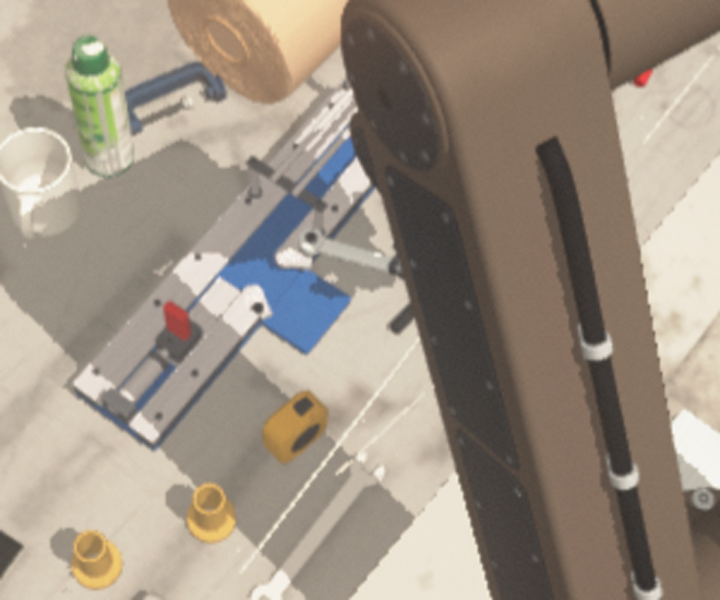

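```bash
python3 -m creep '[{"jaw":65,"delta_pos":[0,0,0],"yaw":0},{"jaw":65,"delta_pos":[0,0,0],"yaw":0},{"jaw":65,"delta_pos":[0,0,0],"yaw":0},{"jaw":65,"delta_pos":[0,0,0],"yaw":0},{"jaw":65,"delta_pos":[0,0,0],"yaw":0},{"jaw":65,"delta_pos":[0,0,-1],"yaw":0},{"jaw":65,"delta_pos":[0,0,-2],"yaw":0},{"jaw":65,"delta_pos":[0,0,-3],"yaw":0},{"jaw":65,"delta_pos":[0,0,-3.5],"yaw":0},{"jaw":65,"delta_pos":[0,0,-3.5],"yaw":0},{"jaw":65,"delta_pos":[0,0,-3.5],"yaw":0}]' 40
python3 - <<'E'
from h import *
print(find("wrist"),find("top"))
print(d([.443,-.2136,.16],1.63),d([.443,-.2136,.028],1.63))
E
```

```text
time_s: 7.78
tcp_pos: [0.4599, -0.0765, 0.1996]
ee_rot: [3.14, 0.002, 1.963]
wrist_force: [-0.1, -1.0, -0.0]
gripper_width: 0.0648
[([0.4809, -0.3838], 0.22), ([0.4469, -0.2143], 0.91), ([0.4423, 0.1414], 0.92), ([0.4479, 0.257], 0.84)] [([0.4976, 0.3663], 0.87), ([0.4758, -0.3882], 0.87), ([0.4427, 0.2572], 0.82), ([0.4407, -0.2187], 0.59), ([0.4362, 0.1404], 1.06), ([0.3546, 0.5139], 2.12)]
([-3.016, -1.686, 0.948], 3.81) ([-3.016, -1.686, 4.248], 3.81)
```

```bash
python3 -m creep '[{"jaw":65,"delta_pos":[-3.02,-1.67,0.5],"yaw":3.81},{"jaw":65,"delta_pos":[-3.02,-1.67,0.5],"yaw":3.81},{"jaw":65,"delta_pos":[-3.02,-1.67,0.5],"yaw":3.81},{"jaw":65,"delta_pos":[-3.02,-1.67,0.5],"yaw":3.81},{"jaw":65,"delta_pos":[-3.02,-1.67,0.95],"yaw":3.81},{"jaw":65,"delta_pos":[-3.02,-1.67,0.95],"yaw":3.81},{"jaw":65,"delta_pos":[-3.02,-1.67,1.8],"yaw":3.81},{"jaw":65,"delta_pos":[-3.02,-1.67,2.6],"yaw":3.81},{"jaw":65,"delta_pos":[-3.02,-1.67,3.4],"yaw":3.81},{"jaw":65,"delta_pos":[-3.02,-1.67,4],"yaw":3.81},{"jaw":65,"delta_pos":[-3.02,-1.67,4.25],"yaw":3.81},{"jaw":65,"delta_pos":[-3.02,-1.67,4.25],"yaw":3.81},{"jaw":65,"delta_pos":[-3.02,-1.67,4.25],"yaw":3.81}]' 40
python3 -m creep '[{"jaw":25,"delta_pos":[0,0,0],"yaw":0},{"jaw":25,"delta_pos":[0,0,0],"yaw":0},{"jaw":25,"delta_pos":[0,0,0],"yaw":0},{"jaw":25,"delta_pos":[0,0,0],"yaw":0},{"jaw":25,"delta_pos":[0,0,0],"yaw":0},{"jaw":25,"delta_pos":[0,0,0],"yaw":0},{"jaw":25,"delta_pos":[0,0,0],"yaw":0},{"jaw":25,"delta_pos":[0,0,0],"yaw":0}]' 40
python3 -m creep '[{"jaw":25,"delta_pos":[0,0,-1],"yaw":0},{"jaw":25,"delta_pos":[0,0,-2],"yaw":0},{"jaw":25,"delta_pos":[0,0,-3],"yaw":0},{"jaw":25,"delta_pos":[0,0,-3.75],"yaw":0},{"jaw":25,"delta_pos":[0,0,-3.75],"yaw":0},{"jaw":25,"delta_pos":[0,0,-3.75],"yaw":0}]' 40
python3 - <<'E'
from h import *
print(d(w([-92,0,178]),1.63),d(w([-92,0,42]),1.63))
c=camera("wrist");save("w2",c["image"],(160,120,480,480),1.6)
E
```

```text
time_s: 8.97
tcp_pos: [0.4442, -0.2133, 0.029]
ee_rot: [-3.141, -0.001, 1.631]
wrist_force: [-0.4, -0.2, -0.1]
gripper_width: 0.065
time_s: 9.63
tcp_pos: [0.4446, -0.2139, 0.0302]
ee_rot: [3.14, 0.001, 1.63]
wrist_force: [-0.4, 1.5, 7.2]
gripper_width: 0.0313
time_s: 10.13
tcp_pos: [0.4444, -0.2138, 0.1808]
ee_rot: [3.138, 0.003, 1.63]
wrist_force: [-0.2, 0.6, -1.6]
gripper_width: 0.0311
([5.618, 2.005, 0.069], 0.0) ([5.618, 2.005, 3.469], 0.0)
```

View pics/w2.png

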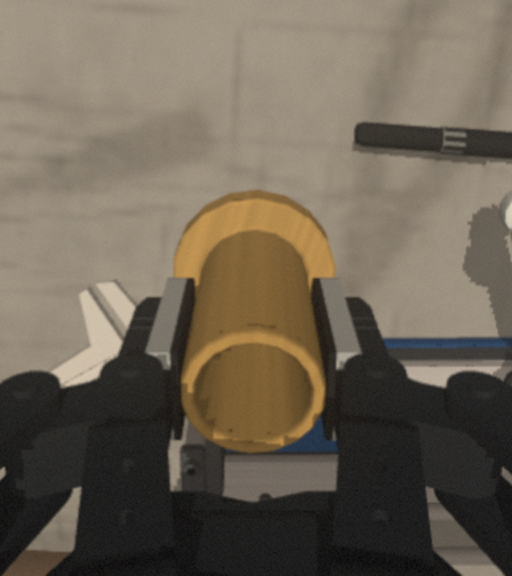

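```bash
python3 -m creep '[{"jaw":25,"delta_pos":[5.62,2,0],"yaw":0},{"jaw":25,"delta_pos":[5.62,2,0],"yaw":0},{"jaw":25,"delta_pos":[5.62,2,0],"yaw":0},{"jaw":25,"delta_pos":[5.62,2,0],"yaw":0},{"jaw":25,"delta_pos":[5.62,2,0],"yaw":0},{"jaw":25,"delta_pos":[5.62,2,0],"yaw":0},{"jaw":25,"delta_pos":[5.62,2,0],"yaw":0},{"jaw":25,"delta_pos":[5.62,2,0],"yaw":0},{"jaw":25,"delta_pos":[5.62,2,1],"yaw":0},{"jaw":25,"delta_pos":[5.62,2,2],"yaw":0},{"jaw":25,"delta_pos":[5.62,2,2.6],"yaw":0},{"jaw":25,"delta_pos":[5.62,2,2.6],"yaw":0},{"jaw":25,"delta_pos":[5.62,2,2.6],"yaw":0}]' 40
python3 - <<'E'
from h import *
s=observe();c=camera("wrist");T=T_of(c,s)
print("in tool",to_z(c,[[318,364]],-.036,c["hand_eye"]))
print(s["tcp_pos"],d(w([-90,0,43.5]),1.63),d(w([4,0,43.5]),1.63))
im=c["image"].copy()
for p in([-112,42,12],[-112,-42,12],[-30,18.5,33],[-30,-18.5,33],[-55,30,33],[-55,-30,33],[18,31,33],[-18,31,33]):
    u=proj(c,w(p),T)[0]; cv2.circle(im,tuple(int(v) for v in u),4,(255,0,255),1)
save("w3",im,(120,100,520,480),1.5)
E
```

```text
time_s: 11.27
tcp_pos: [0.5099, 0.0145, 0.0739]
ee_rot: [-3.138, -0.0, 1.629]
wrist_force: [0.6, 0.0, -1.0]
gripper_width: 0.0308
in tool [[-0.00118902  0.00091691 -0.036     ]]
[0.50985147 0.01450774 0.07385586] ([0.015, 0.062, 0.791], -0.01) ([0.018, 2.412, 0.791], -0.01)
```

View pics/w3.png

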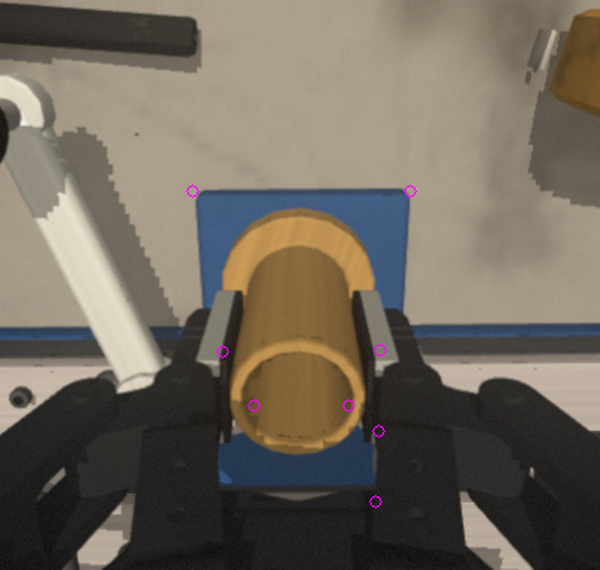

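```bash
python3 -m creep '[{"jaw":25,"delta_pos":[0.055,0.06,0.4],"yaw":0},{"jaw":25,"delta_pos":[0.055,0.06,0.6],"yaw":0},{"jaw":25,"delta_pos":[0.055,0.06,0.75],"yaw":0},{"jaw":25,"delta_pos":[0.055,0.06,0.77],"yaw":0},{"jaw":25,"delta_pos":[0.055,0.06,0.77],"yaw":0},{"jaw":25,"delta_pos":[0.055,0.06,0.77],"yaw":0}]' 40
python3 - <<'E'
from h import *
np.save("mag.npy",[.603,.0222,.0595])
s=observe();c=camera("wrist");T=T_of(c,s)
print(s["tcp_pos"],d(w([-90,0,43.5]),1.63),d(w([4,0,43.5]),1.63))
save("w4",c["image"],(120,100,520,480),1.5)
E
```

```text
time_s: 11.82
tcp_pos: [0.5131, 0.0177, 0.0447]
ee_rot: [3.141, 0.0, 1.63]
wrist_force: [0.3, 0.8, -1.4]
gripper_width: 0.0309
[0.5131437  0.01768748 0.04467965] ([-0.022, -0.002, 0.029], -0.0) ([-0.021, 2.348, 0.029], -0.0)
```

View pics/w4.png

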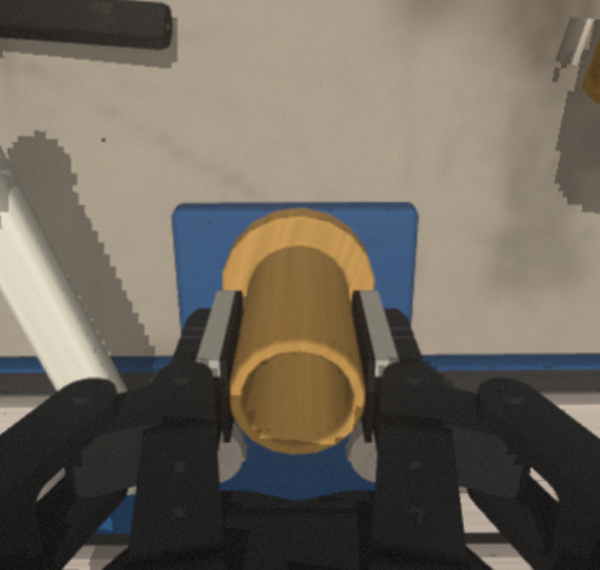

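```bash
python3 -m creep '[{"jaw":25,"delta_pos":[-0.02,0.1,0.03],"yaw":0},{"jaw":25,"delta_pos":[-0.02,0.3,0.03],"yaw":0},{"jaw":25,"delta_pos":[-0.02,0.5,0.03],"yaw":0},{"jaw":25,"delta_pos":[-0.02,0.7,0.03],"yaw":0},{"jaw":25,"delta_pos":[-0.02,0.9,0.03],"yaw":0},{"jaw":25,"delta_pos":[-0.02,1.1,0.03],"yaw":0},{"jaw":25,"delta_pos":[-0.02,1.3,0.03],"yaw":0},{"jaw":25,"delta_pos":[-0.02,1.5,0.03],"yaw":0},{"jaw":25,"delta_pos":[-0.02,1.65,0.03],"yaw":0},{"jaw":25,"delta_pos":[-0.02,1.8,0.03],"yaw":0},{"jaw":25,"delta_pos":[-0.02,1.9,0.03],"yaw":0},{"jaw":25,"delta_pos":[-0.02,2.0,0.03],"yaw":0}]' 40
python3 -m creep '[{"jaw":25,"delta_pos":[0,0.08,0],"yaw":0},{"jaw":25,"delta_pos":[0,0.16,0],"yaw":0},{"jaw":25,"delta_pos":[0,0.24,0],"yaw":0},{"jaw":25,"delta_pos":[0,0.3,0],"yaw":0},{"jaw":25,"delta_pos":[0,0.34,0],"yaw":0},{"jaw":25,"delta_pos":[0,0.38,0],"yaw":0},{"jaw":25,"delta_pos":[0,0.38,0],"yaw":0}]' 40
python3 - <<'E'
from h import *
print(d(w([2,0,43.5]),1.63),d(w([5,0,43.5]),1.63),observe()["wrist_force"])
E
```

```text
time_s: 12.87
tcp_pos: [0.5932, 0.0218, 0.0428]
ee_rot: [-3.141, 0.0, 1.63]
wrist_force: [-0.1, 0.5, -2.0]
gripper_width: 0.0315
time_s: 13.45
tcp_pos: [0.6049, 0.0225, 0.0427]
ee_rot: [-3.134, -0.0, 1.63]
wrist_force: [-15.7, -3.1, 8.4]
gripper_width: 0.031
([-0.005, 0.002, -0.021], 0.0) ([-0.005, 0.077, -0.021], 0.0) [-15.65285281  -3.10464783   8.39937939]
```

```bash
python3 -m creep '[{"jaw":65,"delta_pos":[0,-0.03,0],"yaw":0},{"jaw":65,"delta_pos":[0,-0.03,0],"yaw":0},{"jaw":65,"delta_pos":[0,-0.03,0],"yaw":0},{"jaw":65,"delta_pos":[0,-0.03,0],"yaw":0},{"jaw":65,"delta_pos":[0,-0.03,0],"yaw":0},{"jaw":65,"delta_pos":[0,-0.03,0],"yaw":0},{"jaw":65,"delta_pos":[0,-0.03,-0.8],"yaw":0},{"jaw":65,"delta_pos":[0,-0.03,-1.6],"yaw":0},{"jaw":0,"delta_pos":[0,-0.03,-2.5],"yaw":0},{"jaw":0,"delta_pos":[0,-0.03,-3.3],"yaw":0},{"jaw":0,"delta_pos":[0,-0.03,-3.3],"yaw":0},{"jaw":0,"delta_pos":[0,-0.03,-3.3],"yaw":0}]' 40
python3 - <<'E'
from h import *
print(d(w([0,155,175]),1.63),d(w([0,155,65]),1.63),d(w([0,142,65]),1.63),d(w([0,75,65]),1.63))
s=observe();c=camera("wrist");T=T_of(c,s);im=c["image"].copy()
for p in([-18,31,33],[18,31,33],[2,0,78],[0,0,78]):
    u=proj(c,w(p),T)[0]; cv2.circle(im,tuple(int(v) for v in u),3,(255,0,255),1)
save("w5",im,(120,100,520,480),1.5)
E
```

```text
time_s: 14.45
tcp_pos: [0.6074, 0.0226, 0.1766]
ee_rot: [3.138, 0.001, 1.63]
wrist_force: [-0.2, 0.1, -0.6]
gripper_width: 0.0163
([3.872, -0.112, 0.039], 0.0) ([3.872, -0.112, 2.789], 0.0) ([3.547, -0.112, 2.789], 0.0) ([1.872, -0.111, 2.789], 0.0)
```

View pics/w5.png

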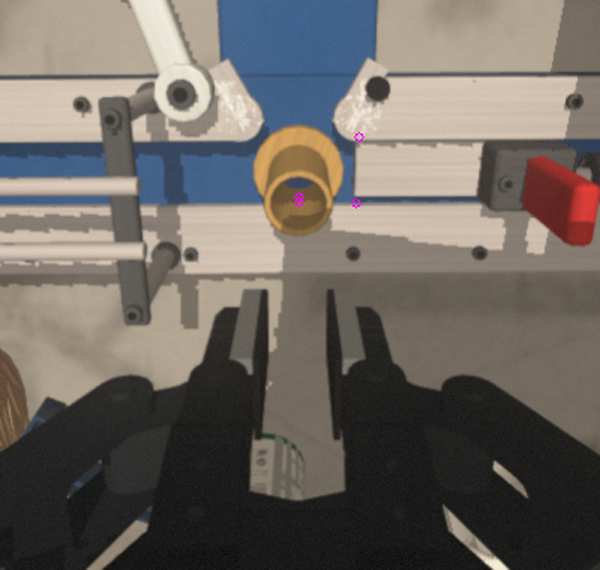

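```bash
python3 -m creep '[{"jaw":0,"delta_pos":[3.87,-0.11,0],"yaw":0},{"jaw":0,"delta_pos":[3.87,-0.11,0],"yaw":0},{"jaw":0,"delta_pos":[3.87,-0.11,0],"yaw":0},{"jaw":0,"delta_pos":[3.87,-0.11,0],"yaw":0},{"jaw":0,"delta_pos":[3.87,-0.11,0],"yaw":0},{"jaw":0,"delta_pos":[3.87,-0.11,0.9],"yaw":0},{"jaw":0,"delta_pos":[3.87,-0.11,1.8],"yaw":0},{"jaw":0,"delta_pos":[3.87,-0.11,2.5],"yaw":0},{"jaw":0,"delta_pos":[3.87,-0.11,2.79],"yaw":0},{"jaw":0,"delta_pos":[3.87,-0.11,2.79],"yaw":0},{"jaw":0,"delta_pos":[3.7,-0.11,2.79],"yaw":0},{"jaw":0,"delta_pos":[3.5,-0.11,2.79],"yaw":0},{"jaw":0,"delta_pos":[3.3,-0.11,2.79],"yaw":0},{"jaw":0,"delta_pos":[3.1,-0.11,2.79],"yaw":0},{"jaw":0,"delta_pos":[2.9,-0.11,2.79],"yaw":0},{"jaw":0,"delta_pos":[2.7,-0.11,2.79],"yaw":0},{"jaw":0,"delta_pos":[2.5,-0.11,2.79],"yaw":0},{"jaw":0,"delta_pos":[2.3,-0.11,2.79],"yaw":0}]' 40
python3 - <<'E'
from h import *
print(d(w([0,75,65]),1.63),observe()["wrist_force"])
E
```

```text
time_s: 16.0
tcp_pos: [0.5978, 0.1138, 0.065]
ee_rot: [3.138, -0.001, 1.629]
wrist_force: [0.1, 9.0, 3.4]
gripper_width: -0.0002
([-0.418, -0.007, 0.001], -0.01) [0.07934953 9.0282543  3.3965685 ]
```

```bash
for i in 1 2 3 ; do :; done; python3 -m creep '[{"jaw":0,"delta_pos":[-0.15,0,0],"yaw":0},{"jaw":0,"delta_pos":[-0.3,0,0],"yaw":0},{"jaw":0,"delta_pos":[-0.4,0,0],"yaw":0},{"jaw":0,"delta_pos":[-0.4,0,0],"yaw":0}]' 40
python3 -m creep '[{"jaw":0,"delta_pos":[-0.03,0,0],"yaw":0},{"jaw":0,"delta_pos":[-0.06,0,0],"yaw":0},{"jaw":0,"delta_pos":[-0.06,0,0],"yaw":0}]' 40
python3 -m creep '[{"jaw":0,"delta_pos":[-0.03,0,0],"yaw":0},{"jaw":0,"delta_pos":[-0.06,0,0],"yaw":0},{"jaw":0,"delta_pos":[-0.06,0,0],"yaw":0}]' 40
python3 -m creep '[{"jaw":0,"delta_pos":[-0.03,0,0],"yaw":0},{"jaw":0,"delta_pos":[-0.06,0,0],"yaw":0},{"jaw":0,"delta_pos":[-0.06,0,0],"yaw":0}]' 40
```

```text
time_s: 16.33
tcp_pos: [0.5989, 0.0976, 0.0651]
ee_rot: [3.138, -0.001, 1.629]
wrist_force: [-0.5, 7.1, 4.3]
gripper_width: -0.0003
time_s: 16.58
tcp_pos: [0.5989, 0.0965, 0.0654]
ee_rot: [3.138, -0.002, 1.629]
wrist_force: [-0.8, 14.5, 6.9]
gripper_width: -0.0001
time_s: 16.83
tcp_pos: [0.599, 0.0956, 0.0657]
ee_rot: [3.137, -0.003, 1.629]
wrist_force: [-1.2, 26.6, 9.9]
gripper_width: -0.0002
time_s: 17.08
tcp_pos: [0.5991, 0.0951, 0.0658]
ee_rot: [3.137, -0.005, 1.63]
wrist_force: [-1.7, 42.1, 9.9]
gripper_width: -0.0003
```

```bash
python3 -m creep '[{"jaw":0,"delta_pos":[0.15,0,0],"yaw":0},{"jaw":0,"delta_pos":[0.15,0,-1],"yaw":0},{"jaw":0,"delta_pos":[0.15,0,-2],"yaw":0},{"jaw":65,"delta_pos":[0.15,0,-3],"yaw":0},{"jaw":65,"delta_pos":[-1.5,-1,-3],"yaw":0},{"jaw":65,"delta_pos":[-1.5,-1,-3],"yaw":0},{"jaw":65,"delta_pos":[-1.5,-1,-3],"yaw":0},{"jaw":65,"delta_pos":[-1.5,-1,-3],"yaw":0},{"jaw":65,"delta_pos":[-1.5,-1,-3],"yaw":0}]' 40
python3 - <<'E'
from h import *
for n in("wrist","top","scene"): print(n,find(n))
s=observe();c=camera("wrist");T=T_of(c,s);im=c["image"].copy()
for p in([0,-59,78],[0,118,104],[0,31,33]):
    u=proj(c,w(p),T)[0]; cv2.circle(im,tuple(int(v) for v in u),3,(255,0,255),1)
save("w6",im,None,1)
E
```

```text
time_s: 17.83
tcp_pos: [0.5623, 0.0281, 0.1842]
ee_rot: [3.14, 0.0, 1.629]
wrist_force: [-1.3, 0.6, 0.5]
gripper_width: 0.0654
wrist [([0.4378, 0.1417], 1.04), ([0.448, 0.2579], 0.92), ([0.6176, -0.0393], 0.77)]
top [([0.4976, 0.3663], 0.87), ([0.4758, -0.3882], 0.88), ([0.4426, 0.2572], 0.81), ([0.3546, 0.5139], 2.1)]
scene [([0.6123, -0.042], 0.52), ([0.4433, 0.1332], 0.96), ([0.4387, 0.2645], 0.36), ([0.4995, 0.3679], 0.71)]
```

View pics/w6.png

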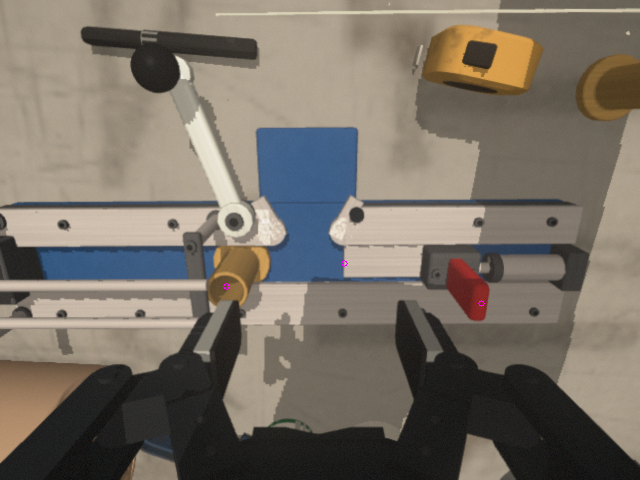

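Run:
```python
from h import *
print(d([.4768,-.388,.18],1.63),d([.4768,-.388,.029],1.63))
```

```text
([-10.284, -2.759, 0.08], 0.01) ([-10.284, -2.759, 3.855], 0.01)
```

```bash
python3 -m creep '[{"jaw":65,"delta_pos":[-10.28,-2.76,0.1],"yaw":0},{"jaw":65,"delta_pos":[-10.28,-2.76,0.1],"yaw":0},{"jaw":65,"delta_pos":[-10.28,-2.76,0.1],"yaw":0},{"jaw":65,"delta_pos":[-10.28,-2.76,0.1],"yaw":0},{"jaw":65,"delta_pos":[-10.28,-2.76,0.1],"yaw":0},{"jaw":65,"delta_pos":[-10.28,-2.76,0.1],"yaw":0},{"jaw":65,"delta_pos":[-10.28,-2.76,0.1],"yaw":0},{"jaw":65,"delta_pos":[-10.28,-2.76,0.1],"yaw":0},{"jaw":65,"delta_pos":[-10.28,-2.76,0.1],"yaw":0},{"jaw":65,"delta_pos":[-10.28,-2.76,0.1],"yaw":0},{"jaw":65,"delta_pos":[-10.28,-2.76,0.1],"yaw":0},{"jaw":65,"delta_pos":[-10.28,-2.76,0.1],"yaw":0},{"jaw":65,"delta_pos":[-10.28,-2.76,0.1],"yaw":0},{"jaw":65,"delta_pos":[-10.28,-2.76,0.1],"yaw":0}]' 40
python3 - <<'E'
from h import *
print(find("wrist"),find("top"),find("scene"))
print(d([.4768,-.388,.18],1.63),d([.4768,-.388,.029],1.63))
E
```

```text
time_s: 19.2
tcp_pos: [0.4766, -0.3869, 0.1791]
ee_rot: [-3.141, -0.001, 1.631]
wrist_force: [-0.7, 0.1, 0.0]
gripper_width: 0.0651
[([0.4809, -0.3883], 0.88)] [([0.6082, -0.0304], 0.41), ([0.4976, 0.3663], 0.87), ([0.4733, -0.3781], 0.48), ([0.4429, 0.2575], 0.83), ([0.4362, 0.1404], 1.06), ([0.3546, 0.5135], 2.11)] [([0.6149, -0.0395], 0.39), ([0.4439, 0.134], 0.89), ([0.4436, 0.2596], 0.63), ([0.4992, 0.3679], 0.68)]
([-0.026, 0.0, -0.013], 0.02) ([-0.026, 0.0, 3.762], 0.02)
```

```bash
python3 -m creep '[{"jaw":65,"delta_pos":[-0.02,0.02,1],"yaw":0},{"jaw":65,"delta_pos":[-0.02,0.02,2],"yaw":0},{"jaw":65,"delta_pos":[-0.02,0.02,2.8],"yaw":0},{"jaw":65,"delta_pos":[-0.02,0.02,3.4],"yaw":0},{"jaw":65,"delta_pos":[-0.02,0.02,3.76],"yaw":0},{"jaw":65,"delta_pos":[-0.02,0.02,3.76],"yaw":0},{"jaw":65,"delta_pos":[-0.02,0.02,3.76],"yaw":0},{"jaw":25,"delta_pos":[-0.02,0.02,3.76],"yaw":0},{"jaw":25,"delta_pos":[-0.02,0.02,3.76],"yaw":0},{"jaw":25,"delta_pos":[-0.02,0.02,3.76],"yaw":0},{"jaw":25,"delta_pos":[-0.02,0.02,3.76],"yaw":0},{"jaw":25,"delta_pos":[-0.02,0.02,3.76],"yaw":0},{"jaw":25,"delta_pos":[-0.02,0.02,3.76],"yaw":0},{"jaw":25,"delta_pos":[-0.02,0.02,3.76],"yaw":0},{"jaw":25,"delta_pos":[-0.02,0.02,3.76],"yaw":0}]' 40
python3 -m creep '[{"jaw":25,"delta_pos":[0,0,-1],"yaw":0},{"jaw":25,"delta_pos":[0,0,-2],"yaw":0},{"jaw":25,"delta_pos":[0,0,-3],"yaw":0},{"jaw":25,"delta_pos":[0,0,-3.75],"yaw":0},{"jaw":25,"delta_pos":[0,0,-3.75],"yaw":0},{"jaw":25,"delta_pos":[0,0,-3.75],"yaw":0}]' 40
python3 - <<'E'
from h import *
print(d(w([-85,0,180]),1.63),d(w([-85,0,43]),1.63))
c=camera("wrist"); print([b for b in bushes(c) if b[0][4]>3000])
E
```

```text
time_s: 20.6
tcp_pos: [0.4775, -0.3893, 0.0305]
ee_rot: [3.14, 0.002, 1.63]
wrist_force: [0.0, 2.1, 5.5]
gripper_width: 0.0314
time_s: 21.1
tcp_pos: [0.4772, -0.3893, 0.181]
ee_rot: [3.139, 0.003, 1.63]
wrist_force: [-0.7, -0.2, -3.8]
gripper_width: 0.0314
([10.083, 1.623, 0.025], -0.0) ([10.083, 1.623, 3.45], -0.0)
[([268, 241, 100, 164, 12718], [318.0, 322.2])]
```

```bash
python3 -m creep '[{"jaw":25,"delta_pos":[10.08,1.62,0],"yaw":0},{"jaw":25,"delta_pos":[10.08,1.62,0],"yaw":0},{"jaw":25,"delta_pos":[10.08,1.62,0],"yaw":0},{"jaw":25,"delta_pos":[10.08,1.62,0],"yaw":0},{"jaw":25,"delta_pos":[10.08,1.62,0],"yaw":0},{"jaw":25,"delta_pos":[10.08,1.62,0],"yaw":0},{"jaw":25,"delta_pos":[10.08,1.62,0],"yaw":0},{"jaw":25,"delta_pos":[10.08,1.62,0],"yaw":0},{"jaw":25,"delta_pos":[10.08,1.62,0],"yaw":0},{"jaw":25,"delta_pos":[10.08,1.62,0],"yaw":0},{"jaw":25,"delta_pos":[10.08,1.62,0],"yaw":0},{"jaw":25,"delta_pos":[10.08,1.62,0.6],"yaw":0},{"jaw":25,"delta_pos":[10.08,1.62,1.4],"yaw":0},{"jaw":25,"delta_pos":[10.08,1.62,2.2],"yaw":0},{"jaw":25,"delta_pos":[10.08,1.62,2.8],"yaw":0},{"jaw":25,"delta_pos":[10.08,1.62,3.2],"yaw":0},{"jaw":25,"delta_pos":[10.08,1.62,3.4],"yaw":0},{"jaw":25,"delta_pos":[10.08,1.62,3.4],"yaw":0},{"jaw":25,"delta_pos":[10.08,1.62,3.4],"yaw":0}]' 40
python3 - <<'E'
from h import *
print(d(w([-85,0,43.3]),1.63),d(w([5,0,43.3]),1.63))
E
```

```text
time_s: 22.73
tcp_pos: [0.5171, 0.0172, 0.0418]
ee_rot: [-3.139, -0.0, 1.63]
wrist_force: [-0.1, -0.2, -2.3]
gripper_width: 0.0308
([-0.002, 0.027, -0.037], -0.0) ([-0.001, 2.277, -0.037], -0.0)
```

```bash
python3 -m creep '[{"jaw":25,"delta_pos":[0,0.1,-0.02],"yaw":0},{"jaw":25,"delta_pos":[0,0.3,-0.02],"yaw":0},{"jaw":25,"delta_pos":[0,0.5,-0.02],"yaw":0},{"jaw":25,"delta_pos":[0,0.7,-0.02],"yaw":0},{"jaw":25,"delta_pos":[0,0.9,-0.02],"yaw":0},{"jaw":25,"delta_pos":[0,1.1,-0.02],"yaw":0},{"jaw":25,"delta_pos":[0,1.3,-0.02],"yaw":0},{"jaw":25,"delta_pos":[0,1.5,-0.02],"yaw":0},{"jaw":25,"delta_pos":[0,1.65,-0.02],"yaw":0},{"jaw":25,"delta_pos":[0,1.8,-0.02],"yaw":0},{"jaw":25,"delta_pos":[0,1.9,-0.02],"yaw":0},{"jaw":25,"delta_pos":[0,2.0,-0.02],"yaw":0}]' 40
python3 -m creep '[{"jaw":25,"delta_pos":[0,0.08,0],"yaw":0},{"jaw":25,"delta_pos":[0,0.14,0],"yaw":0},{"jaw":25,"delta_pos":[0,0.2,0],"yaw":0},{"jaw":25,"delta_pos":[0,0.24,0],"yaw":0},{"jaw":25,"delta_pos":[0,0.27,0],"yaw":0},{"jaw":25,"delta_pos":[0,0.3,0],"yaw":0},{"jaw":25,"delta_pos":[0,0.3,0],"yaw":0}]' 40
python3 - <<'E'
from h import *
print(d(w([2,0,43.5]),1.63),observe()["wrist_force"])
E
```

```text
time_s: 23.73
tcp_pos: [0.5979, 0.0221, 0.0436]
ee_rot: [-3.141, 0.0, 1.63]
wrist_force: [0.1, -0.4, -3.1]
gripper_width: 0.0311
time_s: 24.32
tcp_pos: [0.6056, 0.0226, 0.0433]
ee_rot: [-3.132, -0.001, 1.63]
wrist_force: [-17.4, -3.4, 7.9]
gripper_width: 0.0312
([-0.005, -0.016, -0.005], 0.0) [-17.39915236  -3.41509688   7.92428634]
```

```bash
python3 -m creep '[{"jaw":65,"delta_pos":[0,-0.03,0],"yaw":0},{"jaw":65,"delta_pos":[0,-0.03,0],"yaw":0},{"jaw":65,"delta_pos":[0,-0.03,0],"yaw":0},{"jaw":65,"delta_pos":[0,-0.03,0],"yaw":0},{"jaw":65,"delta_pos":[0,-0.03,0],"yaw":0},{"jaw":65,"delta_pos":[0,-0.03,0],"yaw":0},{"jaw":65,"delta_pos":[0,-0.03,-0.8],"yaw":0},{"jaw":65,"delta_pos":[0,-0.03,-1.6],"yaw":0},{"jaw":0,"delta_pos":[0,-0.03,-2.5],"yaw":0},{"jaw":0,"delta_pos":[0,-0.03,-3.3],"yaw":0},{"jaw":0,"delta_pos":[0,-0.03,-3.3],"yaw":0},{"jaw":0,"delta_pos":[0,-0.03,-3.3],"yaw":0}]' 40
python3 - <<'E'
from h import *
print(find("wrist"), w([2,0,0]))
print(d(w([0,155,65]),1.63),d(w([0,74,65]),1.63))
E
```

```text
time_s: 25.32
tcp_pos: [0.609, 0.0226, 0.1773]
ee_rot: [3.138, 0.001, 1.63]
wrist_force: [0.9, 0.0, -0.8]
gripper_width: 0.0167
[([0.4336, 0.1543], 0.92), ([0.4482, 0.2562], 0.76), ([0.6093, 0.0218], 0.93), ([0.616, -0.0393], 0.85)] [0.60499646 0.02231893 0.        ]
([3.873, -0.134, 2.766], -0.0) ([1.848, -0.134, 2.766], -0.0)
```

```bash
python3 -m creep '[{"jaw":0,"delta_pos":[3.87,-0.13,0],"yaw":0},{"jaw":0,"delta_pos":[3.87,-0.13,0],"yaw":0},{"jaw":0,"delta_pos":[3.87,-0.13,0],"yaw":0},{"jaw":0,"delta_pos":[3.87,-0.13,0],"yaw":0},{"jaw":0,"delta_pos":[3.87,-0.13,0],"yaw":0},{"jaw":0,"delta_pos":[3.87,-0.13,0.9],"yaw":0},{"jaw":0,"delta_pos":[3.87,-0.13,1.8],"yaw":0},{"jaw":0,"delta_pos":[3.87,-0.13,2.5],"yaw":0},{"jaw":0,"delta_pos":[3.87,-0.13,2.77],"yaw":0},{"jaw":0,"delta_pos":[3.87,-0.13,2.77],"yaw":0},{"jaw":0,"delta_pos":[3.7,-0.13,2.77],"yaw":0},{"jaw":0,"delta_pos":[3.5,-0.13,2.77],"yaw":0},{"jaw":0,"delta_pos":[3.3,-0.13,2.77],"yaw":0},{"jaw":0,"delta_pos":[3.1,-0.13,2.77],"yaw":0},{"jaw":0,"delta_pos":[2.9,-0.13,2.77],"yaw":0},{"jaw":0,"delta_pos":[2.7,-0.13,2.77],"yaw":0},{"jaw":0,"delta_pos":[2.5,-0.13,2.77],"yaw":0},{"jaw":0,"delta_pos":[2.3,-0.13,2.77],"yaw":0},{"jaw":0,"delta_pos":[2.1,-0.13,2.77],"yaw":0},{"jaw":0,"delta_pos":[1.95,-0.13,2.77],"yaw":0}]' 40
python3 -m creep '[{"jaw":0,"delta_pos":[-0.06,0,0],"yaw":0},{"jaw":0,"delta_pos":[-0.12,0,0],"yaw":0},{"jaw":0,"delta_pos":[-0.15,0,0],"yaw":0},{"jaw":0,"delta_pos":[-0.15,0,0],"yaw":0},{"jaw":0,"delta_pos":[-0.15,0,0],"yaw":0}]' 40
python3 -m creep '[{"jaw":0,"delta_pos":[-0.03,0,0],"yaw":0},{"jaw":0,"delta_pos":[-0.06,0,0],"yaw":0},{"jaw":0,"delta_pos":[-0.06,0,0],"yaw":0}]' 40
```

```text
time_s: 27.03
tcp_pos: [0.5998, 0.1, 0.0665]
ee_rot: [3.138, -0.001, 1.629]
wrist_force: [3.7, 13.2, -1.9]
gripper_width: -0.0001
time_s: 27.45
tcp_pos: [0.6, 0.0955, 0.0664]
ee_rot: [3.137, -0.002, 1.63]
wrist_force: [3.7, 18.2, -1.9]
gripper_width: -0.0001
time_s: 27.7
tcp_pos: [0.6001, 0.0953, 0.0665]
ee_rot: [3.137, -0.004, 1.63]
wrist_force: [2.5, 36.7, -1.8]
gripper_width: -0.0004
```

```bash
python3 -m creep '[{"jaw":0,"delta_pos":[0.12,0,0],"yaw":0},{"jaw":0,"delta_pos":[0.12,0,-1],"yaw":0},{"jaw":0,"delta_pos":[0.12,0,-2],"yaw":0},{"jaw":65,"delta_pos":[0.12,0,-3],"yaw":0},{"jaw":65,"delta_pos":[-1.5,-1,-3],"yaw":0},{"jaw":65,"delta_pos":[-1.5,-1,-3],"yaw":0},{"jaw":65,"delta_pos":[-1.5,-1,-3],"yaw":0},{"jaw":65,"delta_pos":[-1.5,-1,-3],"yaw":0},{"jaw":65,"delta_pos":[-1.5,-1,-3],"yaw":0}]' 40
python3 - <<'E'
from h import *
for n in("wrist","top","scene"): print(n,find(n))
print(d([.4435,.258,.18],1.63),d([.4435,.258,.029],1.63))
c=camera("wrist");save("w7",c["image"],None,1)
E
```

```text
time_s: 28.45
tcp_pos: [0.5631, 0.029, 0.186]
ee_rot: [3.14, 0.0, 1.629]
wrist_force: [-0.6, 0.2, -0.4]
gripper_width: 0.0648
wrist [([0.4377, 0.1416], 1.04), ([0.4479, 0.258], 0.92), ([0.613, -0.0976], 0.25), ([0.6172, -0.0418], 0.87), ([0.6468, -0.1067], 0.15)]
top [([0.6224, -0.0861], 0.28), ([0.4976, 0.3663], 0.86), ([0.4429, 0.2572], 0.81), ([0.354, 0.5141], 2.1)]
scene [([0.6118, -0.0472], 0.67), ([0.4433, 0.1332], 0.96), ([0.4426, 0.2618], 0.43), ([0.4993, 0.3676], 0.7)]
([5.869, -2.644, 0.125], 0.01) ([5.869, -2.644, 3.9], 0.01)
```

View pics/w7.png

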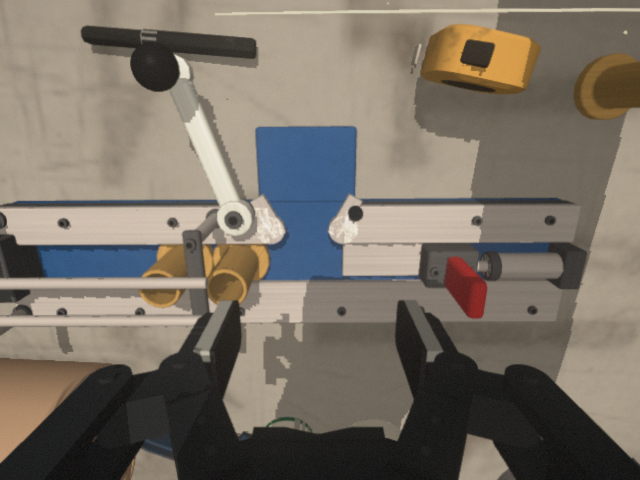

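```bash
python3 -m creep '[{"jaw":65,"delta_pos":[5.87,-2.64,0.1],"yaw":0},{"jaw":65,"delta_pos":[5.87,-2.64,0.1],"yaw":0},{"jaw":65,"delta_pos":[5.87,-2.64,0.1],"yaw":0},{"jaw":65,"delta_pos":[5.87,-2.64,0.1],"yaw":0},{"jaw":65,"delta_pos":[5.87,-2.64,0.1],"yaw":0},{"jaw":65,"delta_pos":[5.87,-2.64,0.1],"yaw":0},{"jaw":65,"delta_pos":[5.87,-2.64,0.1],"yaw":0},{"jaw":65,"delta_pos":[5.87,-2.64,0.1],"yaw":0},{"jaw":65,"delta_pos":[5.87,-2.64,0.1],"yaw":0},{"jaw":65,"delta_pos":[5.87,-2.64,0.1],"yaw":0}]' 40
python3 - <<'E'
from h import *
for n in("wrist","top","scene"): print(n,find(n))
print(d([.4435,.258,.18],1.63),d([.4435,.258,.029],1.63))
E
```

```text
time_s: 29.48
tcp_pos: [0.444, 0.2571, 0.1807]
ee_rot: [-3.142, 0.0, 1.63]
wrist_force: [0.6, -0.9, -0.7]
gripper_width: 0.0646
wrist [([0.3659, 0.4663], 0.45), ([0.4445, 0.1328], 1.14), ([0.4476, 0.2578], 0.87), ([0.5029, 0.3665], 0.9), ([0.6249, -0.0446], 0.53)]
top [([0.6086, -0.0297], 0.42), ([0.6226, -0.086], 0.27), ([0.4364, 0.14], 1.05), ([0.4302, 0.251], 0.28)]
scene [([0.6188, -0.0601], 0.38), ([0.4367, 0.157], 0.3), ([0.4459, 0.2586], 0.74), ([0.4994, 0.368], 0.69)]
([0.033, -0.014, 0.019], -0.02) ([0.033, -0.014, 3.794], -0.02)
```

```bash
python3 -m creep '[{"jaw":65,"delta_pos":[0.02,0,1],"yaw":0},{"jaw":65,"delta_pos":[0.02,0,2],"yaw":0},{"jaw":65,"delta_pos":[0.02,0,2.8],"yaw":0},{"jaw":65,"delta_pos":[0.02,0,3.4],"yaw":0},{"jaw":65,"delta_pos":[0.02,0,3.78],"yaw":0},{"jaw":65,"delta_pos":[0.02,0,3.78],"yaw":0},{"jaw":65,"delta_pos":[0.02,0,3.78],"yaw":0},{"jaw":25,"delta_pos":[0.02,0,3.78],"yaw":0},{"jaw":25,"delta_pos":[0.02,0,3.78],"yaw":0},{"jaw":25,"delta_pos":[0.02,0,3.78],"yaw":0},{"jaw":25,"delta_pos":[0.02,0,3.78],"yaw":0},{"jaw":25,"delta_pos":[0.02,0,3.78],"yaw":0},{"jaw":25,"delta_pos":[0.02,0,3.78],"yaw":0},{"jaw":25,"delta_pos":[0.02,0,3.78],"yaw":0},{"jaw":25,"delta_pos":[0.02,0,3.78],"yaw":0}]' 40
python3 -m creep '[{"jaw":25,"delta_pos":[0,0,-1],"yaw":0},{"jaw":25,"delta_pos":[0,0,-2],"yaw":0},{"jaw":25,"delta_pos":[0,0,-3],"yaw":0},{"jaw":25,"delta_pos":[0,0,-3.75],"yaw":0},{"jaw":25,"delta_pos":[0,0,-3.75],"yaw":0},{"jaw":25,"delta_pos":[0,0,-3.75],"yaw":0}]' 40
python3 - <<'E'
from h import *
print(d(w([-85,0,180]),1.63),d(w([-85,0,43.5]),1.63))
c=camera("wrist"); print([b for b in bushes(c) if b[0][4]>3000])
E
```

```text
time_s: 30.88
tcp_pos: [0.444, 0.2585, 0.031]
ee_rot: [3.139, -0.001, 1.63]
wrist_force: [-0.6, -2.7, 6.0]
gripper_width: 0.0308
time_s: 31.38
tcp_pos: [0.4437, 0.2587, 0.1815]
ee_rot: [3.138, -0.001, 1.63]
wrist_force: [-1.0, -0.6, -2.9]
gripper_width: 0.0307
([-6.138, 1.501, 0.039], 0.0) ([-6.138, 1.501, 3.451], 0.0)
[([113, 174, 102, 66, 4560], [165.4, 207.8]), ([268, 241, 100, 163, 12595], [317.9, 322.1]), ([403, 252, 68, 74, 3233], [436.8, 287.3])]
```

```bash
python3 -m creep '[{"jaw":25,"delta_pos":[-6.14,1.5,0],"yaw":0},{"jaw":25,"delta_pos":[-6.14,1.5,0],"yaw":0},{"jaw":25,"delta_pos":[-6.14,1.5,0],"yaw":0},{"jaw":25,"delta_pos":[-6.14,1.5,0],"yaw":0},{"jaw":25,"delta_pos":[-6.14,1.5,0],"yaw":0},{"jaw":25,"delta_pos":[-6.14,1.5,0],"yaw":0},{"jaw":25,"delta_pos":[-6.14,1.5,0],"yaw":0},{"jaw":25,"delta_pos":[-6.14,1.5,0],"yaw":0},{"jaw":25,"delta_pos":[-6.14,1.5,0.6],"yaw":0},{"jaw":25,"delta_pos":[-6.14,1.5,1.4],"yaw":0},{"jaw":25,"delta_pos":[-6.14,1.5,2.2],"yaw":0},{"jaw":25,"delta_pos":[-6.14,1.5,2.8],"yaw":0},{"jaw":25,"delta_pos":[-6.14,1.5,3.2],"yaw":0},{"jaw":25,"delta_pos":[-6.14,1.5,3.4],"yaw":0},{"jaw":25,"delta_pos":[-6.14,1.5,3.4],"yaw":0},{"jaw":25,"delta_pos":[-6.14,1.5,3.4],"yaw":0}]' 40
python3 - <<'E'
from h import *
print(d(w([-85,0,43.5]),1.63),d(w([5,0,43.5]),1.63))
E
```

```text
time_s: 32.77
tcp_pos: [0.5171, 0.0179, 0.043]
ee_rot: [-3.14, -0.0, 1.631]
wrist_force: [1.2, -0.0, -2.3]
gripper_width: 0.0308
([-0.021, 0.024, -0.012], 0.01) ([-0.023, 2.274, -0.012], 0.01)
```

```bash
python3 -m creep '[{"jaw":25,"delta_pos":[-0.01,0.1,0],"yaw":0},{"jaw":25,"delta_pos":[-0.015,0.3,0],"yaw":0},{"jaw":25,"delta_pos":[-0.015,0.5,0],"yaw":0},{"jaw":25,"delta_pos":[-0.015,0.7,0],"yaw":0},{"jaw":25,"delta_pos":[-0.015,0.9,0],"yaw":0},{"jaw":25,"delta_pos":[-0.015,1.1,0],"yaw":0},{"jaw":25,"delta_pos":[-0.015,1.3,0],"yaw":0},{"jaw":25,"delta_pos":[-0.015,1.5,0],"yaw":0},{"jaw":25,"delta_pos":[-0.015,1.65,0],"yaw":0},{"jaw":25,"delta_pos":[-0.015,1.8,0],"yaw":0},{"jaw":25,"delta_pos":[-0.015,1.9,0],"yaw":0},{"jaw":25,"delta_pos":[-0.015,2.0,0],"yaw":0}]' 40
python3 -m creep '[{"jaw":25,"delta_pos":[0,0.08,0],"yaw":0},{"jaw":25,"delta_pos":[0,0.14,0],"yaw":0},{"jaw":25,"delta_pos":[0,0.2,0],"yaw":0},{"jaw":25,"delta_pos":[0,0.24,0],"yaw":0},{"jaw":25,"delta_pos":[0,0.27,0],"yaw":0},{"jaw":25,"delta_pos":[0,0.3,0],"yaw":0},{"jaw":25,"delta_pos":[0,0.3,0],"yaw":0}]' 40
python3 -m creep '[{"jaw":65,"delta_pos":[0,-0.03,0],"yaw":0},{"jaw":65,"delta_pos":[0,-0.03,0],"yaw":0},{"jaw":65,"delta_pos":[0,-0.03,0],"yaw":0},{"jaw":65,"delta_pos":[0,-0.03,0],"yaw":0},{"jaw":65,"delta_pos":[0,-0.03,0],"yaw":0},{"jaw":65,"delta_pos":[0,-0.03,0],"yaw":0},{"jaw":65,"delta_pos":[0,-0.03,-0.8],"yaw":0},{"jaw":65,"delta_pos":[0,-0.03,-1.6],"yaw":0},{"jaw":0,"delta_pos":[0,-0.03,-2.5],"yaw":0},{"jaw":0,"delta_pos":[0,-0.03,-3.3],"yaw":0},{"jaw":0,"delta_pos":[0,-0.03,-3.3],"yaw":0},{"jaw":0,"delta_pos":[0,-0.03,-3.3],"yaw":0}]' 40
python3 - <<'E'
from h import *
print(find("wrist"), w([2,0,0]))
print(d(w([0,155,65]),1.63),d(w([0,74,65]),1.63))
E
```

```text
time_s: 33.77
tcp_pos: [0.598, 0.021, 0.0436]
ee_rot: [-3.141, 0.0, 1.63]
wrist_force: [0.6, 0.4, -2.6]
gripper_width: 0.0313
time_s: 34.35
tcp_pos: [0.606, 0.0216, 0.0434]
ee_rot: [-3.133, -0.001, 1.63]
wrist_force: [-15.9, -2.8, 7.4]
gripper_width: 0.031
time_s: 35.35
tcp_pos: [0.609, 0.0214, 0.1772]
ee_rot: [3.138, 0.001, 1.63]
wrist_force: [-0.1, 0.2, -0.8]
gripper_width: 0.0164
[([0.4338, 0.1545], 0.91), ([0.6093, 0.0208], 0.93), ([0.6055, -0.0958], 0.17), ([0.6153, -0.0403], 0.88), ([0.6357, -0.1056], 0.26)] [0.60499646 0.02231893 0.        ]
([3.901, -0.134, 2.764], -0.0) ([1.876, -0.133, 2.764], -0.0)
```

Third bush seated. Push it in.

```bash
python3 -m creep '[{"jaw":0,"delta_pos":[3.9,-0.13,0],"yaw":0},{"jaw":0,"delta_pos":[3.9,-0.13,0],"yaw":0},{"jaw":0,"delta_pos":[3.9,-0.13,0],"yaw":0},{"jaw":0,"delta_pos":[3.9,-0.13,0],"yaw":0},{"jaw":0,"delta_pos":[3.9,-0.13,0],"yaw":0},{"jaw":0,"delta_pos":[3.9,-0.13,0.9],"yaw":0},{"jaw":0,"delta_pos":[3.9,-0.13,1.8],"yaw":0},{"jaw":0,"delta_pos":[3.9,-0.13,2.5],"yaw":0},{"jaw":0,"delta_pos":[3.9,-0.13,2.77],"yaw":0},{"jaw":0,"delta_pos":[3.9,-0.13,2.77],"yaw":0},{"jaw":0,"delta_pos":[3.7,-0.13,2.77],"yaw":0},{"jaw":0,"delta_pos":[3.5,-0.13,2.77],"yaw":0},{"jaw":0,"delta_pos":[3.3,-0.13,2.77],"yaw":0},{"jaw":0,"delta_pos":[3.1,-0.13,2.77],"yaw":0},{"jaw":0,"delta_pos":[2.9,-0.13,2.77],"yaw":0},{"jaw":0,"delta_pos":[2.7,-0.13,2.77],"yaw":0},{"jaw":0,"delta_pos":[2.5,-0.13,2.77],"yaw":0},{"jaw":0,"delta_pos":[2.3,-0.13,2.77],"yaw":0},{"jaw":0,"delta_pos":[2.1,-0.13,2.77],"yaw":0},{"jaw":0,"delta_pos":[1.98,-0.13,2.77],"yaw":0}]' 40
python3 -m creep '[{"jaw":0,"delta_pos":[-0.06,0,0],"yaw":0},{"jaw":0,"delta_pos":[-0.12,0,0],"yaw":0},{"jaw":0,"delta_pos":[-0.15,0,0],"yaw":0},{"jaw":0,"delta_pos":[-0.15,0,0],"yaw":0},{"jaw":0,"delta_pos":[-0.15,0,0],"yaw":0}]' 40
python3 -m creep '[{"jaw":0,"delta_pos":[-0.03,0,0],"yaw":0},{"jaw":0,"delta_pos":[-0.06,0,0],"yaw":0},{"jaw":0,"delta_pos":[-0.06,0,0],"yaw":0}]' 40
```

```text
time_s: 37.07
tcp_pos: [0.5997, 0.1003, 0.0665]
ee_rot: [3.138, -0.001, 1.629]
wrist_force: [3.8, 14.1, -1.6]
gripper_width: 0.0
time_s: 37.48
tcp_pos: [0.6, 0.0956, 0.0664]
ee_rot: [3.138, -0.002, 1.63]
wrist_force: [2.7, 17.6, -1.0]
gripper_width: -0.0002
time_s: 37.73
tcp_pos: [0.6001, 0.0953, 0.0665]
ee_rot: [3.137, -0.004, 1.629]
wrist_force: [3.4, 35.1, -1.4]
gripper_width: 0.0001
```

```bash
python3 -m creep '[{"jaw":0,"delta_pos":[0.12,0,0],"yaw":0},{"jaw":0,"delta_pos":[0.12,0,-1],"yaw":0},{"jaw":0,"delta_pos":[0.12,0,-2],"yaw":0},{"jaw":65,"delta_pos":[0.12,0,-3],"yaw":0},{"jaw":65,"delta_pos":[-1.5,-1,-3],"yaw":0},{"jaw":65,"delta_pos":[-1.5,-1,-3],"yaw":0},{"jaw":65,"delta_pos":[-1.5,-1,-3],"yaw":0},{"jaw":65,"delta_pos":[-1.5,-1,-3],"yaw":0},{"jaw":65,"delta_pos":[-1.5,-1,-3],"yaw":0}]' 40
python3 - <<'E'
from h import *
for n in("wrist","top","scene"): print(n,find(n))
print(d([.4988,.367,.18],1.63),d([.4988,.367,.029],1.63))
c=camera("wrist");save("w8",c["image"],None,1)
E
```

```text
time_s: 38.48
tcp_pos: [0.5631, 0.0291, 0.186]
ee_rot: [3.14, 0.0, 1.629]
wrist_force: [-0.1, 0.6, -0.2]
gripper_width: 0.0648
wrist [([0.4377, 0.1415], 1.04), ([0.6138, -0.1241], 0.72), ([0.6172, -0.0419], 0.87), ([0.6502, -0.1647], 0.15), ([0.6465, -0.1069], 0.15)]
top [([0.6242, -0.1113], 0.55), ([0.6014, -0.1375], 0.15), ([0.4976, 0.3663], 0.87), ([0.3546, 0.5139], 2.09)]
scene [([0.6097, -0.127], 0.36), ([0.612, -0.0467], 0.66), ([0.4433, 0.1332], 0.96), ([0.4993, 0.3676], 0.69)]
([8.502, -1.101, 0.125], 0.01) ([8.502, -1.101, 3.9], 0.01)
```

View pics/w8.png

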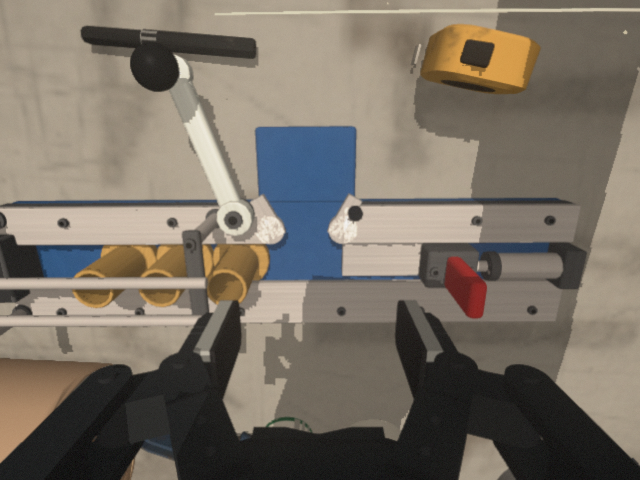

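Three in store, pusher home. Last bush.

```bash
python3 -m creep '[{"jaw":65,"delta_pos":[8.5,-1.1,0.1],"yaw":0},{"jaw":65,"delta_pos":[8.5,-1.1,0.1],"yaw":0},{"jaw":65,"delta_pos":[8.5,-1.1,0.1],"yaw":0},{"jaw":65,"delta_pos":[8.5,-1.1,0.1],"yaw":0},{"jaw":65,"delta_pos":[8.5,-1.1,0.1],"yaw":0},{"jaw":65,"delta_pos":[8.5,-1.1,0.1],"yaw":0},{"jaw":65,"delta_pos":[8.5,-1.1,0.1],"yaw":0},{"jaw":65,"delta_pos":[8.5,-1.1,0.1],"yaw":0},{"jaw":65,"delta_pos":[8.5,-1.1,0.1],"yaw":0},{"jaw":65,"delta_pos":[8.5,-1.1,0.1],"yaw":0},{"jaw":65,"delta_pos":[8.5,-1.1,0.1],"yaw":0},{"jaw":65,"delta_pos":[8.5,-1.1,0.1],"yaw":0}]' 40
python3 - <<'E'
from h import *
for n in("wrist","scene"): print(n,find(n))
print(d([.4988,.367,.18],1.63),d([.4988,.367,.029],1.63))
E
```

```text
time_s: 39.68
tcp_pos: [0.4988, 0.3658, 0.1806]
ee_rot: [-3.141, 0.001, 1.63]
wrist_force: [-0.7, -0.4, 0.9]
gripper_width: 0.0648
wrist [([0.4443, 0.1357], 0.93), ([0.5027, 0.3664], 0.87)]
scene [([0.6097, -0.127], 0.35), ([0.6132, -0.047], 0.63), ([0.5004, 0.3678], 0.75)]
([0.041, -0.007, 0.021], -0.02) ([0.041, -0.007, 3.796], -0.02)
```

```bash
python3 -m creep '[{"jaw":65,"delta_pos":[0.02,0,1],"yaw":0},{"jaw":65,"delta_pos":[0.02,0,2],"yaw":0},{"jaw":65,"delta_pos":[0.02,0,2.8],"yaw":0},{"jaw":65,"delta_pos":[0.02,0,3.4],"yaw":0},{"jaw":65,"delta_pos":[0.02,0,3.78],"yaw":0},{"jaw":65,"delta_pos":[0.02,0,3.78],"yaw":0},{"jaw":65,"delta_pos":[0.02,0,3.78],"yaw":0},{"jaw":25,"delta_pos":[0.02,0,3.78],"yaw":0},{"jaw":25,"delta_pos":[0.02,0,3.78],"yaw":0},{"jaw":25,"delta_pos":[0.02,0,3.78],"yaw":0},{"jaw":25,"delta_pos":[0.02,0,3.78],"yaw":0},{"jaw":25,"delta_pos":[0.02,0,3.78],"yaw":0},{"jaw":25,"delta_pos":[0.02,0,3.78],"yaw":0},{"jaw":25,"delta_pos":[0.02,0,3.78],"yaw":0},{"jaw":25,"delta_pos":[0.02,0,3.78],"yaw":0}]' 40
python3 -m creep '[{"jaw":25,"delta_pos":[0,0,-1],"yaw":0},{"jaw":25,"delta_pos":[0,0,-2],"yaw":0},{"jaw":25,"delta_pos":[0,0,-3],"yaw":0},{"jaw":25,"delta_pos":[0,0,-3.75],"yaw":0},{"jaw":25,"delta_pos":[0,0,-3.75],"yaw":0},{"jaw":25,"delta_pos":[0,0,-3.75],"yaw":0}]' 40
python3 - <<'E'
from h import *
print(d(w([-85,0,180]),1.63),d(w([-85,0,43.5]),1.63))
c=camera("wrist"); print([b for b in bushes(c) if b[0][4]>3000])
E
```

```text
time_s: 41.03
tcp_pos: [0.4993, 0.3675, 0.0312]
ee_rot: [3.139, -0.001, 1.63]
wrist_force: [-0.6, -2.9, 5.3]
gripper_width: 0.0313
time_s: 41.53
tcp_pos: [0.4989, 0.3676, 0.1818]
ee_rot: [3.138, -0.002, 1.63]
wrist_force: [0.5, 0.8, -2.8]
gripper_width: 0.031
([-8.774, -0.04, 0.045], 0.0) ([-8.774, -0.04, 3.457], 0.0)
[([501, 12, 139, 47, 3257], [589.4, 35.4]), ([0, 96, 79, 62, 3874], [37.1, 130.2]), ([268, 241, 100, 162, 12619], [317.8, 321.2])]
```

```bash
python3 -m creep '[{"jaw":25,"delta_pos":[-8.78,-0.04,0],"yaw":0},{"jaw":25,"delta_pos":[-8.78,-0.04,0],"yaw":0},{"jaw":25,"delta_pos":[-8.78,-0.04,0],"yaw":0},{"jaw":25,"delta_pos":[-8.78,-0.04,0],"yaw":0},{"jaw":25,"delta_pos":[-8.78,-0.04,0],"yaw":0},{"jaw":25,"delta_pos":[-8.78,-0.04,0],"yaw":0},{"jaw":25,"delta_pos":[-8.78,-0.04,0],"yaw":0},{"jaw":25,"delta_pos":[-8.78,-0.04,0],"yaw":0},{"jaw":25,"delta_pos":[-8.78,-0.04,0],"yaw":0},{"jaw":25,"delta_pos":[-8.78,-0.04,0],"yaw":0},{"jaw":25,"delta_pos":[-8.78,-0.04,0.6],"yaw":0},{"jaw":25,"delta_pos":[-8.78,-0.04,1.4],"yaw":0},{"jaw":25,"delta_pos":[-8.78,-0.04,2.2],"yaw":0},{"jaw":25,"delta_pos":[-8.78,-0.04,2.8],"yaw":0},{"jaw":25,"delta_pos":[-8.78,-0.04,3.2],"yaw":0},{"jaw":25,"delta_pos":[-8.78,-0.04,3.4],"yaw":0},{"jaw":25,"delta_pos":[-8.78,-0.04,3.4],"yaw":0},{"jaw":25,"delta_pos":[-8.78,-0.04,3.4],"yaw":0}]' 40
python3 - <<'E'
from h import *
print(d(w([-85,0,43.5]),1.63),d(w([5,0,43.5]),1.63))
E
```

```text
time_s: 43.08
tcp_pos: [0.5172, 0.0173, 0.0427]
ee_rot: [-3.139, -0.0, 1.63]
wrist_force: [-0.2, 0.4, -2.2]
gripper_width: 0.0311
([-0.004, 0.024, -0.019], 0.0) ([-0.005, 2.274, -0.019], 0.0)
```

```bash
python3 -m creep '[{"jaw":25,"delta_pos":[0,0.1,0],"yaw":0},{"jaw":25,"delta_pos":[0,0.3,0],"yaw":0},{"jaw":25,"delta_pos":[0,0.5,0],"yaw":0},{"jaw":25,"delta_pos":[0,0.7,0],"yaw":0},{"jaw":25,"delta_pos":[0,0.9,0],"yaw":0},{"jaw":25,"delta_pos":[0,1.1,0],"yaw":0},{"jaw":25,"delta_pos":[0,1.3,0],"yaw":0},{"jaw":25,"delta_pos":[0,1.5,0],"yaw":0},{"jaw":25,"delta_pos":[0,1.65,0],"yaw":0},{"jaw":25,"delta_pos":[0,1.8,0],"yaw":0},{"jaw":25,"delta_pos":[0,1.9,0],"yaw":0},{"jaw":25,"delta_pos":[0,2.0,0],"yaw":0}]' 40
python3 -m creep '[{"jaw":25,"delta_pos":[0,0.08,0],"yaw":0},{"jaw":25,"delta_pos":[0,0.14,0],"yaw":0},{"jaw":25,"delta_pos":[0,0.2,0],"yaw":0},{"jaw":25,"delta_pos":[0,0.24,0],"yaw":0},{"jaw":25,"delta_pos":[0,0.27,0],"yaw":0},{"jaw":25,"delta_pos":[0,0.3,0],"yaw":0},{"jaw":25,"delta_pos":[0,0.3,0],"yaw":0}]' 40
python3 -m creep '[{"jaw":65,"delta_pos":[0,-0.03,0],"yaw":0},{"jaw":65,"delta_pos":[0,-0.03,0],"yaw":0},{"jaw":65,"delta_pos":[0,-0.03,0],"yaw":0},{"jaw":65,"delta_pos":[0,-0.03,0],"yaw":0},{"jaw":65,"delta_pos":[0,-0.03,0],"yaw":0},{"jaw":65,"delta_pos":[0,-0.03,0],"yaw":0},{"jaw":65,"delta_pos":[0,-0.03,-0.8],"yaw":0},{"jaw":65,"delta_pos":[0,-0.03,-1.6],"yaw":0},{"jaw":0,"delta_pos":[0,-0.03,-2.5],"yaw":0},{"jaw":0,"delta_pos":[0,-0.03,-3.3],"yaw":0},{"jaw":0,"delta_pos":[0,-0.03,-3.3],"yaw":0},{"jaw":0,"delta_pos":[0,-0.03,-3.3],"yaw":0}]' 40
python3 - <<'E'
from h import *
print(find("wrist"), w([2,0,0]))
print(d(w([0,155,65]),1.63),d(w([0,74,65]),1.63))
E
```

```text
time_s: 44.08
tcp_pos: [0.598, 0.0214, 0.0436]
ee_rot: [-3.141, 0.0, 1.63]
wrist_force: [-0.3, -0.9, -2.3]
gripper_width: 0.0312
time_s: 44.67
tcp_pos: [0.6057, 0.022, 0.0434]
ee_rot: [-3.132, -0.001, 1.63]
wrist_force: [-17.9, -2.0, 9.5]
gripper_width: 0.0308
time_s: 45.67
tcp_pos: [0.609, 0.0218, 0.1771]
ee_rot: [3.138, 0.001, 1.63]
wrist_force: [0.1, 0.8, -0.1]
gripper_width: 0.0166
[([0.4338, 0.1544], 0.92), ([0.6093, 0.0213], 0.93), ([0.6072, -0.1221], 0.45), ([0.615, -0.0404], 0.88), ([0.6368, -0.1359], 0.52)] [0.60499646 0.02231893 0.        ]
([3.892, -0.133, 2.764], -0.0) ([1.867, -0.133, 2.764], -0.0)
```

```bash
python3 -m creep '[{"jaw":0,"delta_pos":[3.89,-0.13,0],"yaw":0},{"jaw":0,"delta_pos":[3.89,-0.13,0],"yaw":0},{"jaw":0,"delta_pos":[3.89,-0.13,0],"yaw":0},{"jaw":0,"delta_pos":[3.89,-0.13,0],"yaw":0},{"jaw":0,"delta_pos":[3.89,-0.13,0],"yaw":0},{"jaw":0,"delta_pos":[3.89,-0.13,0.9],"yaw":0},{"jaw":0,"delta_pos":[3.89,-0.13,1.8],"yaw":0},{"jaw":0,"delta_pos":[3.89,-0.13,2.5],"yaw":0},{"jaw":0,"delta_pos":[3.89,-0.13,2.77],"yaw":0},{"jaw":0,"delta_pos":[3.89,-0.13,2.77],"yaw":0},{"jaw":0,"delta_pos":[3.7,-0.13,2.77],"yaw":0},{"jaw":0,"delta_pos":[3.5,-0.13,2.77],"yaw":0},{"jaw":0,"delta_pos":[3.3,-0.13,2.77],"yaw":0},{"jaw":0,"delta_pos":[3.1,-0.13,2.77],"yaw":0},{"jaw":0,"delta_pos":[2.9,-0.13,2.77],"yaw":0},{"jaw":0,"delta_pos":[2.7,-0.13,2.77],"yaw":0},{"jaw":0,"delta_pos":[2.5,-0.13,2.77],"yaw":0},{"jaw":0,"delta_pos":[2.3,-0.13,2.77],"yaw":0},{"jaw":0,"delta_pos":[2.1,-0.13,2.77],"yaw":0},{"jaw":0,"delta_pos":[1.97,-0.13,2.77],"yaw":0}]' 40
python3 -m creep '[{"jaw":0,"delta_pos":[-0.06,0,0],"yaw":0},{"jaw":0,"delta_pos":[-0.12,0,0],"yaw":0},{"jaw":0,"delta_pos":[-0.15,0,0],"yaw":0},{"jaw":0,"delta_pos":[-0.15,0,0],"yaw":0},{"jaw":0,"delta_pos":[-0.15,0,0],"yaw":0}]' 40
python3 -m creep '[{"jaw":0,"delta_pos":[-0.03,0,0],"yaw":0},{"jaw":0,"delta_pos":[-0.06,0,0],"yaw":0},{"jaw":0,"delta_pos":[-0.06,0,0],"yaw":0}]' 40
```

```text
time_s: 47.38
tcp_pos: [0.5997, 0.1005, 0.0664]
ee_rot: [3.138, -0.001, 1.629]
wrist_force: [3.3, 14.0, -2.0]
gripper_width: -0.0
time_s: 47.8
tcp_pos: [0.6001, 0.0956, 0.0664]
ee_rot: [3.137, -0.002, 1.63]
wrist_force: [3.5, 17.9, -1.8]
gripper_width: 0.0001
time_s: 48.05
tcp_pos: [0.6001, 0.0953, 0.0665]
ee_rot: [3.137, -0.004, 1.629]
wrist_force: [1.9, 35.2, -1.6]
gripper_width: -0.0001
```

```bash
python3 -m creep '[{"jaw":0,"delta_pos":[0.12,0,0],"yaw":0},{"jaw":0,"delta_pos":[0.12,0,-1],"yaw":0},{"jaw":0,"delta_pos":[0.12,0,-2],"yaw":0},{"jaw":65,"delta_pos":[0.12,0,-3],"yaw":0},{"jaw":65,"delta_pos":[-1.5,-1,-3],"yaw":0},{"jaw":65,"delta_pos":[-1.5,-1,-3],"yaw":0},{"jaw":65,"delta_pos":[-1.5,-1,-3],"yaw":0},{"jaw":65,"delta_pos":[-1.5,-1,-3],"yaw":0},{"jaw":65,"delta_pos":[-1.5,-1,-3],"yaw":0}]' 40
python3 - <<'E'
from h import *
s=observe();c=camera("wrist");T=T_of(c,s);save("w9",c["image"],None,1)
k=lambda th,z:w([-45-110*np.sin(th),-55+110*np.cos(th),z])
print(d([.460,-.0775,.18],1.963),d([.460,-.0775,.0595],1.963),k(.1,60),k(1.9,60))
st=(np.array([.460,-.0775,.0595]),[0,0,1.963]); off=np.r_[[.460,-.0775,.0595]]-k(1.9,59.5)
for th in list(np.arange(1.8,-.01,-.1))+[-.03]: print(round(th,2),d(k(th,59.5)+off*max(th,0)/1.9,th+.063,st))
E
```

```text
time_s: 48.8
tcp_pos: [0.5631, 0.0291, 0.186]
ee_rot: [3.14, 0.0, 1.629]
wrist_force: [-0.6, -0.2, 0.1]
gripper_width: 0.0651
([-2.522, -2.732, 0.139], -3.82) ([-2.522, -2.732, 3.151], -3.82) [0.5438795  0.07322516 0.06      ] [ 0.45955608 -0.07706739  0.06      ]
1.8 ([0.275, 0.014, 0.0], 1.15)
1.7 ([0.548, 0.056, 0.0], 2.29)
1.6 ([0.814, 0.125, 0.0], 3.44)
1.5 ([1.073, 0.22, 0.0], 4.58)
1.4 ([1.321, 0.34, 0.0], 5.73)
1.3 ([1.556, 0.484, 0.0], 6.88)
1.2 ([1.775, 0.651, 0.0], 8.02)
1.1 ([1.976, 0.838, 0.0], 9.17)
1.0 ([2.157, 1.045, 0.0], 10.31)
0.9 ([2.317, 1.269, 0.0], 11.46)
0.8 ([2.454, 1.508, 0.0], 12.61)
0.7 ([2.566, 1.759, 0.0], 13.75)
0.6 ([2.652, 2.019, 0.0], 14.9)
0.5 ([2.712, 2.288, 0.0], 16.04)
0.4 ([2.745, 2.56, 0.0], 17.19)
0.3 ([2.751, 2.835, 0.0], 18.33)
0.2 ([2.729, 3.108, 0.0], 19.48)
0.1 ([2.68, 3.378, 0.0], 20.63)
-0.0 ([2.604, 3.642, 0.0], 21.77)
-0.03 ([2.576, 3.72, 0.0], 22.12)
```

View pics/w9.png

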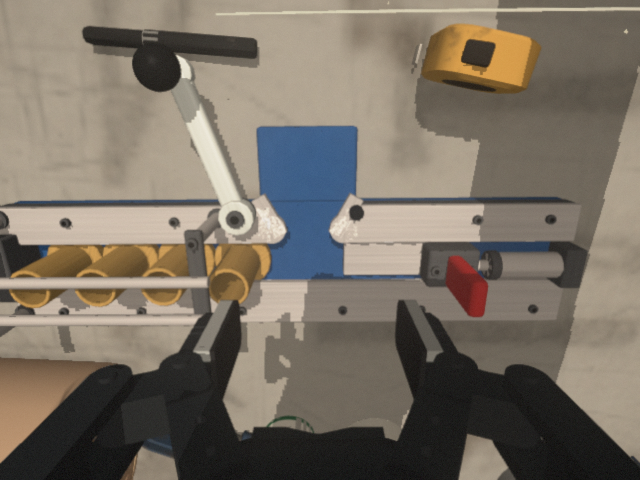

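```bash
python3 -m creep '[{"jaw":65,"delta_pos":[-2.52,-2.73,0],"yaw":-3.82},{"jaw":65,"delta_pos":[-2.52,-2.73,0],"yaw":-3.82},{"jaw":65,"delta_pos":[-2.52,-2.73,0],"yaw":-3.82},{"jaw":65,"delta_pos":[-2.52,-2.73,0],"yaw":-3.82},{"jaw":65,"delta_pos":[-2.52,-2.73,0],"yaw":-3.82},{"jaw":65,"delta_pos":[-2.52,-2.73,0],"yaw":-3.82},{"jaw":65,"delta_pos":[-2.52,-2.73,0.8],"yaw":-3.82},{"jaw":65,"delta_pos":[-2.52,-2.73,1.6],"yaw":-3.82},{"jaw":65,"delta_pos":[-2.52,-2.73,2.4],"yaw":-3.82},{"jaw":65,"delta_pos":[-2.52,-2.73,2.9],"yaw":-3.82},{"jaw":65,"delta_pos":[-2.52,-2.73,3.15],"yaw":-3.82},{"jaw":65,"delta_pos":[-2.52,-2.73,3.15],"yaw":-3.82},{"jaw":65,"delta_pos":[-2.52,-2.73,3.15],"yaw":-3.82}]' 20
python3 -m creep '[{"jaw":20,"delta_pos":[0,0,0],"yaw":0},{"jaw":20,"delta_pos":[0,0,0],"yaw":0},{"jaw":20,"delta_pos":[0,0,0],"yaw":0},{"jaw":20,"delta_pos":[0,0,0],"yaw":0},{"jaw":20,"delta_pos":[0,0,0],"yaw":0},{"jaw":20,"delta_pos":[0,0,0],"yaw":0},{"jaw":20,"delta_pos":[0,0,0],"yaw":0},{"jaw":20,"delta_pos":[0,0,0],"yaw":0},{"jaw":20,"delta_pos":[0,0,0],"yaw":0},{"jaw":20,"delta_pos":[0,0,0],"yaw":0}]' 20
```

```text
time_s: 49.93
tcp_pos: [0.4605, -0.0765, 0.0585]
ee_rot: [-3.141, -0.001, 1.965]
wrist_force: [-0.2, -0.0, 0.4]
gripper_width: 0.0651
time_s: 50.77
tcp_pos: [0.4603, -0.0775, 0.0597]
ee_rot: [3.14, 0.001, 1.963]
wrist_force: [0.5, 0.7, 6.3]
gripper_width: 0.0266
```

```bash
python3 -m creep '[{"jaw":20,"delta_pos":[0.275,0.014,0],"yaw":1.15},{"jaw":20,"delta_pos":[0.548,0.056,0],"yaw":2.3},{"jaw":20,"delta_pos":[0.814,0.125,0],"yaw":3.44},{"jaw":20,"delta_pos":[1.073,0.22,0],"yaw":4.58},{"jaw":20,"delta_pos":[1.32,0.34,0],"yaw":5.73},{"jaw":20,"delta_pos":[1.556,0.484,0],"yaw":6.88},{"jaw":20,"delta_pos":[1.775,0.65,0],"yaw":8.02},{"jaw":20,"delta_pos":[1.976,0.838,0],"yaw":9.17},{"jaw":20,"delta_pos":[2.157,1.045,0],"yaw":10.3},{"jaw":20,"delta_pos":[2.317,1.27,0],"yaw":11.46},{"jaw":20,"delta_pos":[2.454,1.508,0],"yaw":12.6},{"jaw":20,"delta_pos":[2.566,1.76,0],"yaw":13.75},{"jaw":20,"delta_pos":[2.652,2.02,0],"yaw":14.9},{"jaw":20,"delta_pos":[2.712,2.288,0],"yaw":16},{"jaw":20,"delta_pos":[2.745,2.56,0],"yaw":17.2},{"jaw":20,"delta_pos":[2.75,2.835,0],"yaw":18.3},{"jaw":20,"delta_pos":[2.73,3.108,0],"yaw":19.5},{"jaw":20,"delta_pos":[2.68,3.378,0],"yaw":20.6},{"jaw":20,"delta_pos":[2.68,3.378,0],"yaw":20.6}]'
python3 - <<'E'
from h import *
k=lambda th,z:w([-45-110*np.sin(th),-55+110*np.cos(th),z])
for th in(.1,.05,0,-.03): print(th,d(k(th,59.5),th+.063))
E
```

```text
time_s: 52.35
tcp_pos: [0.5453, 0.074, 0.0597]
ee_rot: [3.142, -0.003, 0.161]
wrist_force: [-1.0, 3.3, 9.1]
gripper_width: 0.0266
0.1 ([-0.039, 0.012, 0.005], -0.03)
0.05 ([0.099, 0.016, 0.005], 0.55)
0 ([0.236, 0.026, 0.005], 1.12)
-0.03 ([0.318, 0.036, 0.005], 1.46)
```

```bash
python3 -m creep '[{"jaw":20,"delta_pos":[0.08,0.005,0],"yaw":0.4},{"jaw":20,"delta_pos":[0.16,0.01,0],"yaw":0.8},{"jaw":20,"delta_pos":[0.2,0.02,0],"yaw":1.1},{"jaw":20,"delta_pos":[0.2,0.02,0],"yaw":1.1}]'
python3 -m creep '[{"jaw":20,"delta_pos":[0.04,0,0],"yaw":0},{"jaw":20,"delta_pos":[0.07,0,0],"yaw":0},{"jaw":20,"delta_pos":[0.07,0,0],"yaw":0}]'
python3 -m creep '[{"jaw":20,"delta_pos":[0.04,0,0],"yaw":0},{"jaw":20,"delta_pos":[0.07,0,0],"yaw":0},{"jaw":20,"delta_pos":[0.07,0,0],"yaw":0}]'
```

```text
time_s: 52.68
tcp_pos: [0.5523, 0.0747, 0.0598]
ee_rot: [-3.141, -0.003, 0.071]
wrist_force: [2.2, 8.4, 5.7]
gripper_width: 0.027
time_s: 52.93
tcp_pos: [0.5544, 0.0748, 0.0597]
ee_rot: [-3.141, -0.002, 0.072]
wrist_force: [-1.1, 7.7, 6.5]
gripper_width: 0.0264
time_s: 53.18
tcp_pos: [0.555, 0.0749, 0.0596]
ee_rot: [-3.141, 0.004, 0.072]
wrist_force: [-10.1, 6.3, 14.3]
gripper_width: 0.0267
```

```bash
python3 -m creep '[{"jaw":20,"delta_pos":[0.03,0,0],"yaw":0},{"jaw":20,"delta_pos":[0.03,0,0],"yaw":0},{"jaw":65,"delta_pos":[0.03,0,0],"yaw":0},{"jaw":65,"delta_pos":[0,0,0],"yaw":0},{"jaw":65,"delta_pos":[0,0,0],"yaw":0},{"jaw":65,"delta_pos":[0,0,0],"yaw":0},{"jaw":65,"delta_pos":[0,0,0],"yaw":0},{"jaw":65,"delta_pos":[0,0,-0.8],"yaw":0},{"jaw":65,"delta_pos":[0,0,-1.6],"yaw":0},{"jaw":65,"delta_pos":[0,0,-2.6],"yaw":0},{"jaw":65,"delta_pos":[0,0,-3.6],"yaw":0},{"jaw":65,"delta_pos":[-1,-1.5,-4.5],"yaw":0},{"jaw":65,"delta_pos":[-1,-1.5,-5],"yaw":0},{"jaw":65,"delta_pos":[-1,-1.5,-5],"yaw":0},{"jaw":65,"delta_pos":[-1,-1.5,-5],"yaw":0}]'
python3 - <<'E'
from h import *
s=observe();c=camera("wrist");T=T_of(c,s);im=c["image"].copy();print(s["wrist_force"])
for p in([-45,55,78],[-45,-55,52],[0,118,104]):
    u=proj(c,w(p),T)[0]; cv2.circle(im,tuple(int(v) for v in u),3,(255,0,255),1)
save("w10",im,None,1.25)
E
```

```text
time_s: 54.43
tcp_pos: [0.5129, 0.1326, 0.2611]
ee_rot: [-3.141, -0.004, 0.072]
wrist_force: [0.8, -0.0, -0.5]
gripper_width: 0.0653
[ 0.7743049  -0.02695131 -0.52067182]
```

View pics/w10.png

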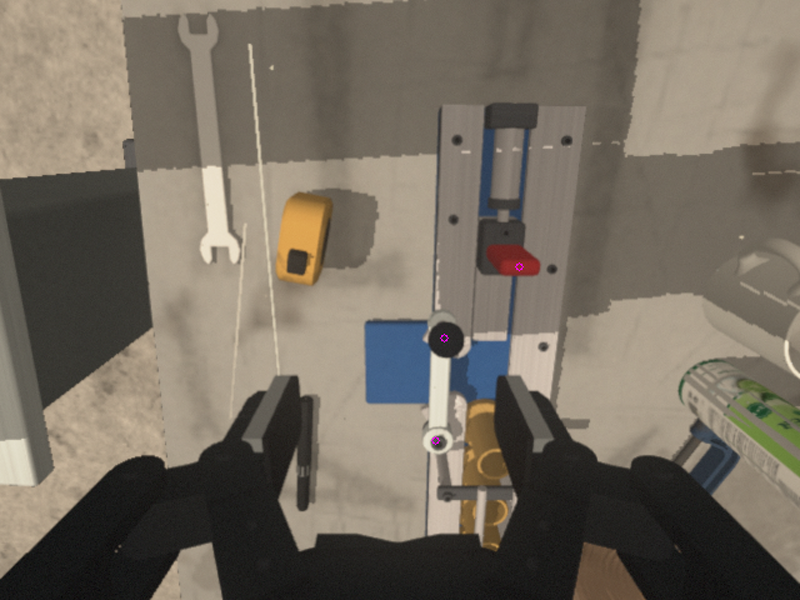

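Run:
```python
from h import *
print(find("top")); print(sign_off())
```

```text
[([0.625, -0.1374], 0.83), ([0.6081, -0.0291], 0.42), ([0.3541, 0.5137], 2.1)]
the job is handed in; nothing more can be done
None
```

The magazine is refilled: all four bushes are in the store, the keeper arm is closed, and I handed the job in at about 54 s of the 210 s allowed.

- **Keeper opened:** I swung it clear to about 1.9 rad before loading the first bush.
- **Loading:** each bush was slid upright through the mouth until it met the back lip, at 16 to 18 N. The pusher was then driven until the force rose steeply (35 to 42 N) at its end stop, and let go.
- **Pusher:** the wrist picture after each push showed it back home before the next bush.
- **Keeper closed:** I swung it back until it met its stop. In the last picture, the knob and pivot lay on the positions predicted for angle 0.
- **Last checks:** the final pictures showed four bushes in a row, the pusher home and the gripper clear with no load on it.
- **Bystanders:** the tape measure and marker looked unmoved in the pictures. I saw the calliper only in the first overview pictures; nothing I did went near it, but I did not check it again at the end.

The wrist camera read about 3 to 4 mm farther from the robot than the two fixed cameras. I allowed for this by checking the first bush against the loading apron. No bush was seen to be knocked aside during the run.

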